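# Clamp the hold-down plate on a tube shaker

## Task

Get the tube shaker ready to run: swing its clamp bail all the way up and back, lower the loose hold-down plate onto the shaker's two locating pins and keep hold of it until it lies flat on the tube block, then swing the bail fully shut over the plate. Let go of everything at the end, and leave the tube rack, jar, bottle and timer standing where they are.

Things in the scene. Friction and masses are not known exactly. Their poses are not given: they have to be found in the camera images.
- shaker: Tube shaker, screwed to the bench. White housing 160 (x) by 140 (y) by 35 mm, centred at x = +5 mm; on it an aluminium tube block 84 (x) by 112 (y) mm, up to 60 mm, caps flush in its top. Dark hinge lugs at x = +55, y = +-62 mm, up to 82 mm. Origin on the bench under the block's centre; x points to the hinge side, z up.
- shaker_seat (a point): Centre of the tube block's top, 60 mm above the bench, axes as the shaker. Two steel pins, 8 mm across and 12 mm tall, the upper 5 mm tapered to 3.6 mm, stand on this face at (+25, -30) and (-25, +30) mm.
- bail_hinge (a point): Middle of the bail's hinge axis, fixed on the shaker, 55 mm along +x of shaker_seat and 15.5 mm above it. Axes as the shaker; the hinge axis is y.
- bail (a joint): Clamp bail angle (rad): 0 = fully shut, level over the block with the handle at the shaker's -x side; grows as the handle swings up and over towards +x; 1.85 = stop, leaning back past upright. Starts shut or part open (0 to 0.7). Stays where it is left; about 1.5 N at the handle moves it.
- bail_handle (a point): Centre of the bail's handle, a black round bar 13 mm across, 90 mm long, parallel to the hinge, on two 8 mm steel arms at y = +-45 mm. At angle q it is (-140 cos q, 0, +140 sin q) mm from bail_hinge in shaker axes. Shut: 75.5 mm over the bench, 36 mm clear of the block's front; the arms pass 1.5 mm over a seated plate. It can turn in the fingers.
- plate_grip (a point): Loose grey plastic hold-down plate 80 (x) by 110 (y) by 10 mm, 0.16 kg, flat on the bench; ridge on its middle 50 (x) by 14 (y) mm, 34 mm above its top. Point: ridge centre half-way up, 27 mm above the plate's underside. Two 10 mm through holes at (+25, -30), (-25, +30) mm; fits either way round (half turn). Seated: 27 mm above shaker_seat, x axes parallel.
- rack: Clear plastic tube rack with four glass tubes, 160 (x) by 50 (y) mm, 100 mm tall over the tubes, origin at the centre of its underside. Stands between shaker and plate. To be left alone.
- jar: Sample jar with blue lid, 54 mm across, 65 mm tall, origin under its centre. To be left alone.
- bottle: Small bottle with white cap, 48 mm across, 85 mm tall, origin under its centre. To be left alone.
- timer: White bench timer lying flat, 60 (x) by 85 (y) by 22 mm, origin under its centre. To be left alone.
Things that resemble listed ones, but are neither listed nor needed, are in the scene too. Of the things like the shaker, leave any that is brown or purple; of the rest the smaller one is meant.

How it is judged:
On the way, in this order (a step that is already met when the one before it is completed fails the run):
1. the bail is swung open, past upright (over 1.6 rad) (value of joint bail above 1.6 rad), for 0.2 s.
2. the plate lies flat on the tube block with both pins in its holes, bail still open (horizontal distance between plate_grip and shaker_seat below 0.004 m and z of plate_grip in the frame of shaker_seat below 0.0295 m and angle between plate_grip's own z axis and vertical below 0.04 rad and angle between the x axis of plate_grip and the x axis of shaker_seat, either way round below 0.1 rad and value of joint bail above 1.2 rad), for 0.2 s.
3. the bail is shut over the seated plate (horizontal distance between plate_grip and shaker_seat below 0.004 m and z of plate_grip in the frame of shaker_seat below 0.0295 m and angle between plate_grip's own z axis and vertical below 0.04 rad and angle between the x axis of plate_grip and the x axis of shaker_seat, either way round below 0.1 rad and value of joint bail below 0.07 rad), for 0.2 s.
At the end, for the whole second after the job is handed in: Plate within 4 mm of the tube block's centre, within 2.5 mm of fully down, tilted under 0.04 rad and within 0.1 rad of square to the block; bail under 0.07 rad; plate at rest, plate and bail released; rack, jar, bottle and timer upright, within 20 mm of their starts (all of step 3 and linear speed of plate below 0.02 m/s and contact force between each of plate, bail and the fingers below 0.1 N and distance of each of rack, jar, bottle, timer from where it was at the start of the episode below 0.02 m and angle between each of rack, jar, bottle, timer's own z axis and vertical below 0.1 rad); the robot touches nothing.
It fails at once if the plate is let go over the shaker while more than 18 mm above its seat (horizontal distance between plate_grip and shaker_seat below 0.06 m and z of plate_grip in the frame of shaker_seat above 0.045 m and contact force between plate and the fingers below 0.05 N).
It fails at once if the tube rack is knocked over or pushed away (over 20 mm) (distance of rack from where it was at the start of the episode above 0.02 m or angle between rack's own z axis and vertical above 0.3 rad).
It fails at once if the jar is knocked over or pushed away (over 20 mm) (distance of jar from where it was at the start of the episode above 0.02 m or angle between jar's own z axis and vertical above 0.3 rad).
It fails at once if the bottle is knocked over or pushed away (over 20 mm) (distance of bottle from where it was at the start of the episode above 0.02 m or angle between bottle's own z axis and vertical above 0.3 rad).
It fails at once if the timer is knocked over or pushed away (over 20 mm) (distance of timer from where it was at the start of the episode above 0.02 m or angle between timer's own z axis and vertical above 0.3 rad).
It also fails if it takes over 72 s, if anything falls off the work surface, if the arm or the gripper's body presses on something with over 40 N, if the wrist force passes 120 N, or if a joint passes its speed limit or range.

## Robot

A 7-joint arm with a two-finger parallel gripper is mounted at the origin on the work surface. World frame = base frame: x ahead of the robot, y to its left, z up, the work surface at z = 0. Lengths are in m, angles in rad, forces in N, time in s.
With the tool pointing down it reaches from about 0.425 to 0.825 m from the base axis. Payload 3.6 kg.
Tool frame: the origin (TCP) lies at the very end of the fingers, on their centre line; the grasp point (between the pads) lies 19 mm behind it; z points along the fingers, y is the direction in which the jaws open and shut (so a half turn about z gives the same grasp; the last joint's range is limited). The gripper opens to 93 mm and grips with 3 to 60 N. Pads are 15 mm wide; open, the fingers measure 128 mm over their backs; the gripper's body (75 mm by 188 mm) begins 65 mm behind the grasp point.
Start: joints at [1.183, 0.615, -0.013, 1.423, 0.008, 1.103, -0.04], TCP at [0.23, -0.608, 0.219] pointing down, gripper open.
Joint ranges: [-3.12, 3.12], [-0.3, 2.06], [-1.34, 1.32], [0.26, 2.42], [-1.36, 4.5], [0.01, 1.98], [-2.84, 2.84]. Speed limits (rad/s): [2.79, 2.79, 3.14, 3.14, 3.14, 3.14, 3.14].

## Interface

Orientations are given as a unit quaternion [x, y, z, w].
In Python, from workcell import sensors, vision, arm gives the robot as it stands.
- The arm moves only by the tool send_rows, never from a script. Its argument "moves" is a list of rows, each a list of 3 entries, a list of its own where there are three numbers: the turn, a rotation vector about the tool's x, y, z in rad, then the shift along the tool's x, y, z in mm, then the opening, from 0 (shut) to 1 (fully open). A call has 1 to 12 rows; each row shifts and turns the pose as measured when the row begins, along the tool's axes as they then stand; what a row does not reach is not made up. A row lasts 1/12 s, in which the tool goes at most 41.7 mm and 7.16 degrees, less where a joint would pass 70% of its speed; a pose out of reach is approached as far as the arm can. A call with a gripper value outside its range is refused whole. The fingers move at their own pace and stop on an object; the grip force is fixed at half the most. Time passes only in rows, so rows that do not move let the fingers close. It gives the time, the measured TCP pose, the force and the opening at its end, in the units of the state.
- sensors.get_obs(): the state, without advancing time (a new reading comes with each control period).
- vision.grab_frame(name): name is "side" or "top" or "wrist"; returns the picture (480x640x3 uint8, red, green, blue); there is no depth.
- vision.calibration(name): a dict with "intrinsics" (3x3 intrinsics, pixels), "camera_from_world" (4x4, takes a point from world to camera coordinates). Camera axes: x right, y down, z forward; pixel columns grow to the right and rows downward; lengths in m; the calibration is good to about 2 mm. A picture is of the moment at which its call begins: read the wrist's pose just before it. calibration takes no time and is no camera call; for the wrist camera it gives the pose at the moment of the call.
- arm.finish_job(): hands the job in, once; it reports no verdict.
The state is a dict: "time": time; "q": joint angles; "qvel": joint speeds; "joint_torque": joint torques, N m; "ee_pos": TCP position; "orientation": TCP orientation; "wrist_force": force on the tool from outside, world axes, zero at the start; "moment": the same for the moment, N m; "grip_width": finger opening in m.
Only numpy, scipy, OpenCV 4.12 (cv2) and the standard library are available. Lean on these libraries where they do the work, as an engineer would, in place of code of your own. Each camera call takes 0.05 s, during which the arm holds its last target.

## Working session

There is one attempt and no reset: what is moved stays moved. The work goes in short steps, Python scripts to look and compute and a tool call to move; the robot and the scene stay as the last step left them, time stands still between calls to the robot, and variables do not carry over. Pictures are saved under pics/ and viewed, and the job is handed in when it is done.

Besides the shell and the picture viewer there is one more tool, called after "Call:" by a JSON object that holds its "op" and its "data". send_rows: Moves the arm, as the interface text tells. Its arguments: {"type":"object","properties":{"moves":{"type":"array","items":{"type":"array"}}},"required":["moves"]}

```bash
ls; mkdir -p pics; python3 - <<'E'
from workcell import sensors, vision, arm
import cv2
print(sensors.get_obs())
for n in ["side","top","wrist"]:
    c=vision.calibration(n); print(n,c)
    cv2.imwrite(f"pics/a_{n}.png",vision.grab_frame(n)[:,:,::-1])
E
```

```text
pics
{'time': 0.0, 'q': array([ 1.18248761,  0.61591453, -0.01257813,  1.42489355,  0.00808424,
        1.10342447, -0.0403801 ]), 'qvel': array([ 0.00020062, -0.00035083,  0.0003914 , -0.00141163,  0.00130739,
        0.00189801,  0.00035223]), 'joint_torque': array([ 1.11409026e-04, -4.58939016e+01,  2.09487593e-01, -1.65745765e+01,
       -6.09699427e-02,  2.04924279e-02,  1.97254585e-04]), 'ee_pos': array([ 0.22978679, -0.6071708 ,  0.21748612]), 'orientation': array([ 9.83676239e-01,  1.79942715e-01, -2.55611921e-04, -1.26944649e-03]), 'wrist_force': array([ 0.73315654, -1.28596907, -0.26023358]), 'moment': array([-0.04684631, -0.02818732, -0.05054585]), 'grip_width': 0.0930031587189155}
side {'intrinsics': array([[580.24727761,   0.        , 314.05036969],
       [  0.        , 580.24727761, 248.88466335],
       [  0.        ,   0.        ,   1.        ]]), 'camera_from_world': array([[-0.91266179, -0.40867967, -0.00542013,  0.42425659],
       [-0.22154396,  0.50580823, -0.83371236,  0.18089051],
       [ 0.34346284, -0.75969663, -0.55217236,  1.09211681],
       [ 0.        
[... 227 characters left out ...]
rom_world': array([[ 0.01191592, -0.99973923, -0.01948015,  0.0081157 ],
       [-0.99300538, -0.00954258, -0.11768283,  0.48607619],
       [ 0.11746625,  0.02074619, -0.99286015,  1.55128288],
       [ 0.        ,  0.        ,  0.        ,  1.        ]])}
wrist {'intrinsics': array([[394.70307665,   0.        , 319.15551404],
       [  0.        , 394.70307665, 240.90601183],
       [  0.        ,   0.        ,   1.        ]]), 'camera_from_world': array([[ 0.35393833, -0.93526753, -0.00152082, -0.64981805],
       [-0.89673048, -0.33981562,  0.28354858, -0.03419085],
       [-0.26571058, -0.09899494, -0.95895667,  0.39220357],
       [ 0.        ,  0.        ,  0.        ,  1.        ]])}
```

View pics/a_top.png

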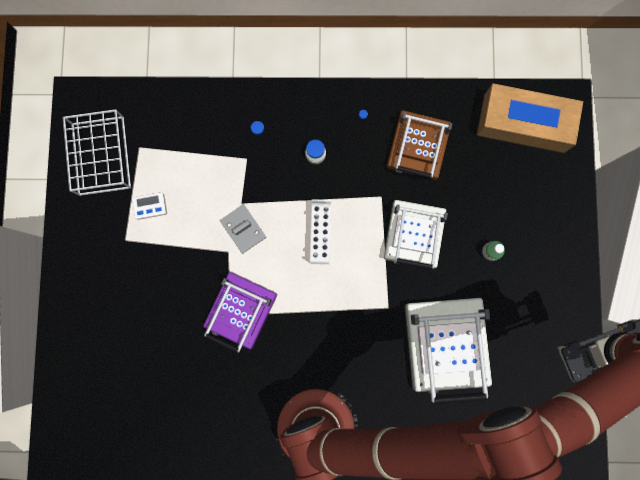

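View pics/a_side.png

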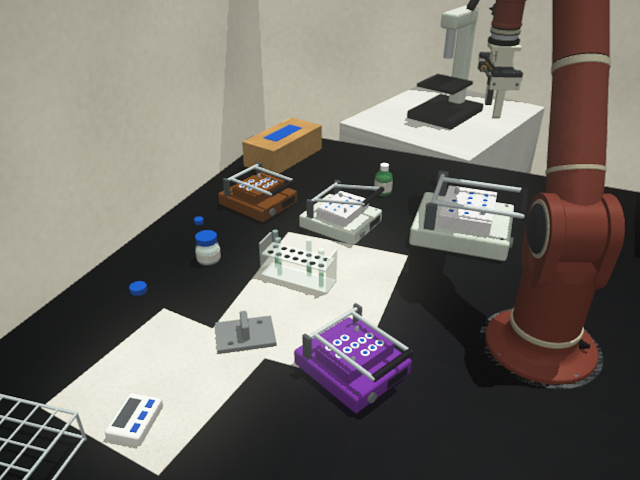

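View pics/a_wrist.png

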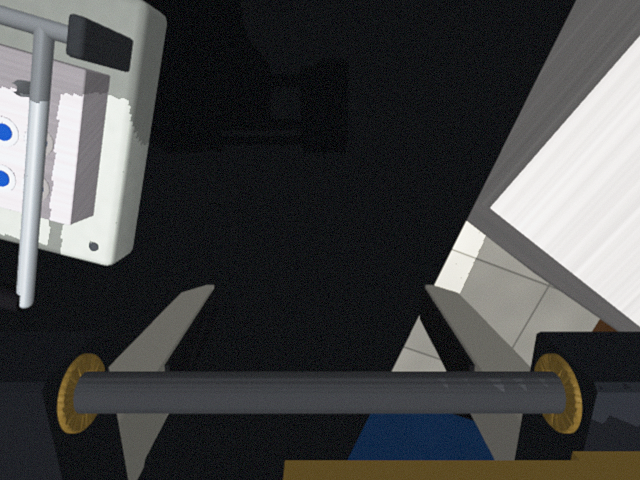

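Candidates like the shaker in the top image are brown (420,145), purple (240,312), large white (450,345) and small white (415,235). Brown and purple are excluded, and the smaller white one at (415,235) fits. I'll confirm with an enlarged crop.

```bash
cat > h.py <<'E'
import numpy as np, cv2
from workcell import sensors, vision, arm
def ray(n,u,v,c=None):
    c=c or vision.calibration(n); K=c["intrinsics"];T=c["camera_from_world"];R=T[:3,:3]
    return -R.T@T[:3,3], R.T@np.linalg.solve(K,[u,v,1])
def onz(n,u,v,z,c=None):
    o,d=ray(n,u,v,c); return o+d*(z-o[2])/d[2]
def two(a,b):
    (o1,d1),(o2,d2)=ray(*a),ray(*b)
    d1=d1/np.linalg.norm(d1);d2=d2/np.linalg.norm(d2)
    s=np.linalg.lstsq(np.c_[d1,-d2],o2-o1,rcond=None)[0]
    p,q=o1+s[0]*d1,o2+s[1]*d2
    return (p+q)/2, np.linalg.norm(p-q)*1e3
def proj(n,P,c=None):
    c=c or vision.calibration(n); X=c["camera_from_world"]@np.r_[P,1]; x=c["intrinsics"]@X[:3]; return x[:2]/x[2]
E
python3 - <<'E'
import cv2,numpy as np
a=cv2.imread("pics/a_top.png");b=cv2.imread("pics/a_side.png")
x=cv2.resize(a[190:280,375:465],(400,400),interpolation=cv2.INTER_CUBIC)
y=cv2.resize(b[170:250,290:390],(500,400),interpolation=cv2.INTER_CUBIC)
w=cv2.resize(a[195:265,210:340],(400,215),interpolation=cv2.INTER_CUBIC)
z=cv2.resize(b[300:360,205:285],(400,300)[:2],interpolation=cv2.INTER_CUBIC)
cv2.imwrite("pics/c1.png",cv2.resize(np.hstack([x,y]),(800,356)))
cv2.imwrite("pics/c2.png",np.hstack([cv2.resize(a[195:260,210:275],(400,400)),cv2.resize(b[300:360,205:285],(400,300)).repeat(1,0) if 0 else cv2.copyMakeBorder(cv2.resize(b[300:360,205:285],(400,300)),0,100,0,0,0)]))
E
```

```text
(no output)
```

View pics/c1.png

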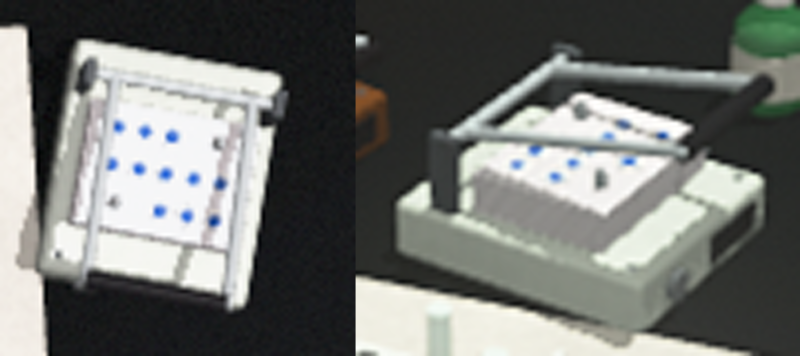

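View pics/c2.png

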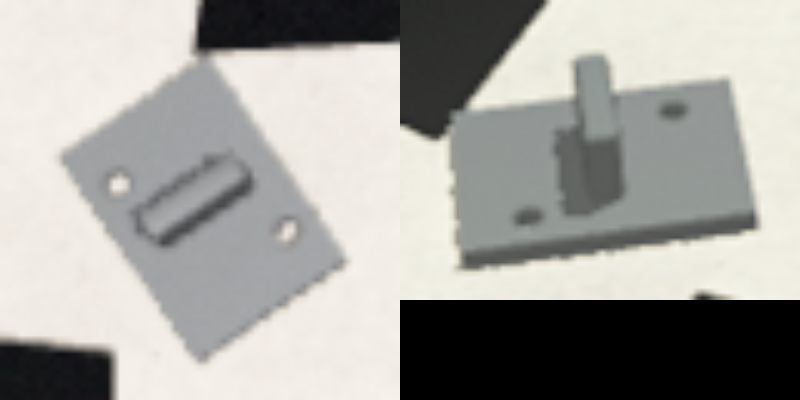

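The crop confirms it: the small white shaker has blue caps, pins at about (430,226) and (404,241), hinge lugs on the upper side and the bail part open. The grey plate is at about (243,229). Next I'll compute first estimates.

```bash
python3 - <<'E'
from h import *
np.set_printoptions(precision=4,suppress=True)
A=two(("top",430.1,226.1),("side",340.4,193.9));B=two(("top",403.6,241.1),("side",345.4,210.1))
print("pins",A,B)
for p in [(430.1,226.1),(403.6,241.1)]: print(onz("top",*p,.068))
# lugs
print("lugs",two(("top",397.3,208.6),("side",309,202)),two(("top",444,217),("side",348,182)))
# handle ends: top crop (82,286),(237,305); side crop (688,150),(770,82)
f=lambda x,y:("top",375+x*.2528,190+y*.2528)
g=lambda x,y:("side",290+(x-356)*.2252,170+y*.2252)
print("handle",two(f(82,286),g(688,150)),two(f(237,305),g(770,84)))
# plate: holes, crop c2 scale 65/400
f=lambda x,y:(210+x*.1625,195+y*.1625)
for p in [(120,183),(287,230)]: print("hole",onz("top",*f(*p),.010))
for p in [(60,157),(207,58),(347,263),(202,362)]: print("corner",onz("top",*f(*p),.010))
for p in [(135,210),(230,153),(252,183),(160,240)]: print("ridge",onz("top",*f(*p),.044))
# rack, bottle, jar, timer
for n,p,z in [("rack",(318,232),.1),("rackA",(319,201),.1),("rackB",(319,262),.1),("bot",(498,247),.085),("jar",(315,148),.065),("timer",(150,205),.022)]: print(n,onz("top",*p,z))
E
```

```text
pins (array([ 0.5224, -0.2909,  0.0671]), np.float64(0.2306483090503878)) (array([ 0.4826, -0.2229,  0.0651]), np.float64(1.203695644768006))
[ 0.5224 -0.2907  0.068 ]
[ 0.4828 -0.2223  0.068 ]
lugs (array([ 0.5675, -0.2048,  0.0773]), np.float64(3.651467955980902)) (array([ 0.531 , -0.3274,  0.0835]), np.float64(26.978391409498208))
handle (array([ 0.4249, -0.197 ,  0.1083]), np.float64(0.6685445339919618)) (array([ 0.4138, -0.2956,  0.1016]), np.float64(0.697400665681182))
hole [0.5296 0.2372 0.01  ]
hole [0.5096 0.1635 0.01  ]
corner [0.5409 0.2639 0.01  ]
corner [0.5854 0.2005 0.01  ]
corner [0.4953 0.137  0.01  ]
corner [0.4513 0.1992 0.01  ]
ridge [0.5131 0.2249 0.044 ]
ridge [0.5381 0.1848 0.044 ]
ridge [0.5252 0.1751 0.044 ]
ridge [0.5003 0.2139 0.044 ]
rack [ 0.5001 -0.0024  0.1   ]
rackA [ 0.5797 -0.004   0.1   ]
rackB [ 0.424  -0.0057  0.1   ]
bot [ 0.468  -0.4583  0.085 ]
jar [0.7278 0.0083 0.065 ]
timer [0.5796 0.4513 0.022 ]
```

```bash
cat >> h.py <<'E'
from scipy.spatial.transform import Rotation as Rn
def down(yawy):  # tool y at yawy deg, z down
    a=np.deg2rad(yawy); y=np.array([np.cos(a),np.sin(a),0]); z=np.array([0,0,-1.]); return Rn.from_matrix(np.c_[np.cross(y,z),y,z])
def plan(p1,R1,n,op,p0=None,R0=None):
    o=sensors.get_obs(); p0=o["ee_pos"] if p0 is None else np.array(p0); R0=R0 or Rn.from_quat(o["orientation"]); p1=np.array(p1)
    rv=(R0.inv()*R1).as_rotvec()
    R=R0;s="["
    for i in range(n):
        sh=R.inv().apply((p1-p0)/n*1e3); r=rv/n
        s+=str([[round(x,3) for x in r],[round(x,1) for x in sh],op])+","
        R=R*Rn.from_rotvec(r)
    print(s[:-1]+"]", "per row mm",np.linalg.norm(p1-p0)/n*1e3,"deg",np.rad2deg(np.linalg.norm(rv))/n)
def st():
    o=sensors.get_obs();R=Rn.from_quat(o["orientation"]).as_matrix()
    print("t",o["time"],"p",o["ee_pos"].round(4),"yawy",np.rad2deg(np.arctan2(R[1,1],R[0,1])).round(2),"z",R[:,2].round(3),"F",o["wrist_force"].round(1),"w",round(o["grip_width"],4),"q",o["q"].round(2))
E
python3 -c "
from h import *
plan([.45,-.25,.26],down(-9.6),12,0.5)"
```

```text
[[[np.float64(-0.0), np.float64(-0.0), np.float64(-0.087)], [np.float64(27.7), np.float64(-21.4), np.float64(-3.5)], 0.5],[[np.float64(-0.0), np.float64(-0.0), np.float64(-0.087)], [np.float64(29.4), np.float64(-18.9), np.float64(-3.5)], 0.5],[[np.float64(-0.0), np.float64(-0.0), np.float64(-0.087)], [np.float64(31.0), np.float64(-16.3), np.float64(-3.5)], 0.5],[[np.float64(-0.0), np.float64(-0.0), np.float64(-0.087)], [np.float64(32.3), np.float64(-13.5), np.float64(-3.5)], 0.5],[[np.float64(-0.0), np.float64(-0.0), np.float64(-0.087)], [np.float64(33.3), np.float64(-10.7), np.float64(-3.5)], 0.5],[[np.float64(-0.0), np.float64(-0.0), np.float64(-0.087)], [np.float64(34.1), np.float64(-7.7), np.float64(-3.5)], 0.5],[[np.float64(-0.0), np.float64(-0.0), np.float64(-0.087)], [np.float64(34.7), np.float64(-4.8), np.float64(-3.5)], 0.5],[[np.float64(-0.0), np.float64(-0.0), np.float64(-0.087)], [np.float64(34.9), np.float64(-1.7), np.float64(-3.5)], 0.5],[[np.float64(-0.0), np.float64(-0.0), np.float64(-0.087)], [np.float64(35.0), np.float64(1.3), np.float64(-3.5)], 0.5],[[np.float64(-0.0), np.float64(-0.0), np.float64(-0.087)], [np.float64(34.7), np.float64(4.3), np.float64(-3.5)], 0.5],[[np.float64(-0.0), np.float64(-0.0), np.float64(-0.087)], [np.float64(34.2), np.float64(7.3), np.float64(-3.5)], 0.5],[[np.float64(-0.0), np.float64(-0.0), np.float64(-0.087)], [np.float64(33.4), np.float64(10.3), np.float64(-3.5)], 0.5]] per row mm 35.15366149319012 deg 4.97218514560812
```

Call:
{"op": "send_rows", "data": {"moves": [[[0,0,-0.087],[28,-21,-8],0.5],[[0,0,-0.087],[29,-19,-8],0.5],[[0,0,-0.087],[31,-16,-4],0.5],[[0,0,-0.087],[32,-13.5,-3],0.5],[[0,0,-0.087],[33,-11,-3],0.5],[[0,0,-0.087],[34,-8,-3],0.5],[[0,0,-0.087],[35,-5,-3],0.5],[[0,0,-0.087],[35,-2,-3],0.5],[[0,0,-0.087],[35,1,-3],0.5],[[0,0,-0.087],[35,4,-3],0.5],[[0,0,-0.087],[34,7,-3],0.5],[[0,0,-0.087],[33,10,-3],0.5]]}}

```text
time: 1.15
ee_pos: [0.4409, -0.2382, 0.2596]
orientation: [0.754, 0.657, -0.004, -0.005]
wrist_force: [1.3, -1.2, 0.6]
grip_width: 0.0468
```

```bash
python3 - <<'E'
from h import *
st(); c=vision.calibration("wrist")
im=vision.grab_frame("wrist"); cv2.imwrite("pics/b_w.png",im[:,:,::-1]); np.save("b_c.npy",c["camera_from_world"]);st()
E
```

```text
t 1.15 p [ 0.4409 -0.2382  0.2596] yawy -7.79 z [-0.013  0.002 -1.   ] F [ 1.3 -1.2  0.6] w 0.0468 q [ 0.71  0.37 -0.37  1.77  0.15  1.05  0.15]
t 1.2 p [ 0.4458 -0.2292  0.2606] yawy -6.86 z [-0.008  0.008 -1.   ] F [1.8 5.7 1.1] w 0.0465 q [ 0.7   0.37 -0.38  1.77  0.15  1.05  0.15]
```

View pics/b_w.png

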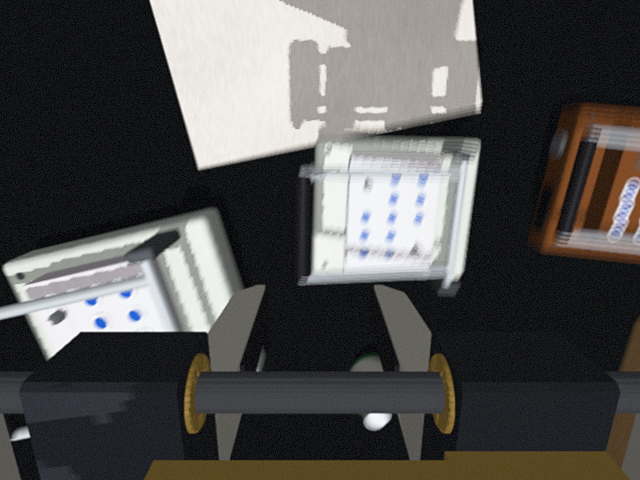

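The arm was still settling, so the shaker at (395,215) is blurred. I'll add a settling row and retake.

Call:
{"op": "send_rows", "data": {"moves": [[[0,0,0.0],[0,0,0],0.5],[[0,0,0],[0,0,0],0.5]]}}

```text
time: 1.37
ee_pos: [0.4474, -0.2252, 0.2608]
orientation: [0.745, 0.667, 0.0, -0.006]
wrist_force: [-0.9, 0.1, -0.0]
grip_width: 0.0463
```

```bash
python3 - <<'E'
from h import *
st(); c=vision.calibration("wrist")
im=vision.grab_frame("wrist")[:,:,::-1]; cv2.imwrite("pics/b_w2.png",im); np.save("b_c.npy",c["camera_from_world"]);st()
cv2.imwrite("pics/b_w2z.png",cv2.resize(im[120:300,280:500],(792,648),interpolation=cv2.INTER_CUBIC)[:600])
E
```

```text
t 1.3667 p [ 0.4474 -0.2252  0.2608] yawy -6.38 z [-0.007  0.009 -1.   ] F [-0.9  0.1 -0. ] w 0.0463 q [ 0.7   0.37 -0.38  1.77  0.15  1.05  0.16]
t 1.4167 p [ 0.4469 -0.2262  0.2606] yawy -6.49 z [-0.007  0.008 -1.   ] F [ 0.6  0.1 -0.1] w 0.0464 q [ 0.7   0.37 -0.38  1.77  0.15  1.05  0.16]
```

View pics/b_w2z.png

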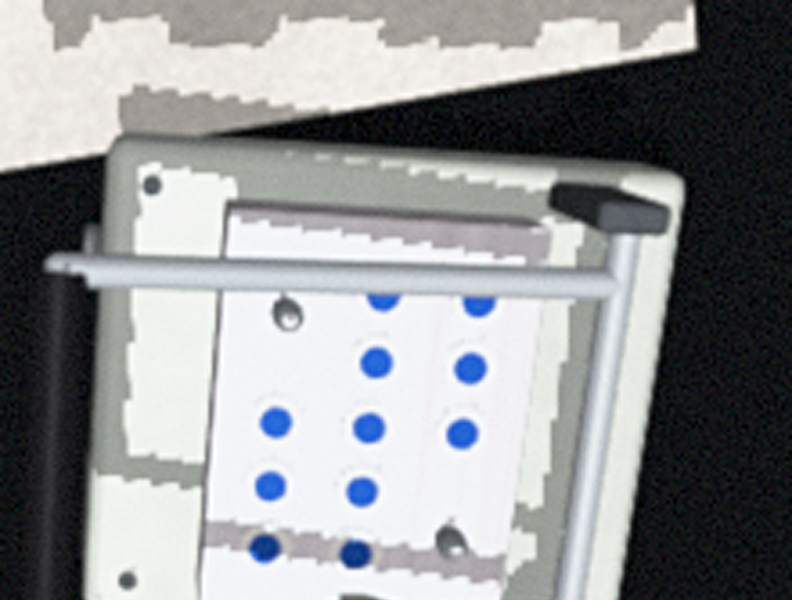

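```bash
python3 - <<'E'
from h import *
np.set_printoptions(precision=4,suppress=True)
c={"intrinsics":vision.calibration("wrist")["intrinsics"],"camera_from_world":np.load("b_c.npy")}
im=cv2.imread("pics/b_w2.png"); hsv=cv2.cvtColor(im,cv2.COLOR_BGR2HSV)
P=[]
for (u,v) in [(360,207),(405,270)]:
    s=im[v-9:v+10,u-9:u+10].astype(int); g=s.mean(2)
    m=(g<205)
    n,l,stt,ce=cv2.connectedComponentsWithStats(m.astype(np.uint8))
    k=l[9,9] or l[8:11,8:11].max(); ce=ce[k]+[u-9,v-9]; print(ce,stt[k])
    p=onz("wrist",*ce,.066,c);P.append(p);print(p)
P=[onz("wrist",359.7,207.2,.066,c),onz("wrist",405.3,270.3,.066,c)]
d=P[1]-P[0];print(P,np.linalg.norm(d[:2])*1e3,"yaw",np.rad2deg(np.arctan2(d[1],d[0]))+50.19,"ctr",(P[0]+P[1])/2)
z=lambda x,y:(280+x/3.6,120+y/3.6)
# block top corners left-top, left edge lower; housing
print("blk",[onz("wrist",*z(*p),.06,c) for p in [(228,205),(549,229)]])
print("hsg",[onz("wrist",*z(*p),.035,c) for p in [(118,142),(683,178)]])
E
```

```text
[359.0968 204.1398] [ 0  1 19 13 93]
[ 0.4836 -0.2211  0.066 ]
[404.8371 273.7472] [  0   3  19  16 178]
[ 0.5223 -0.2947  0.066 ]
[array([ 0.4839, -0.224 ,  0.066 ]), array([ 0.5229, -0.2912,  0.066 ])] 77.64366681268336 yaw -9.685858112129601 ctr [ 0.5034 -0.2576  0.066 ]
blk [array([ 0.4716, -0.1952,  0.06  ]), array([ 0.5535, -0.2105,  0.06  ])]
hsg [array([ 0.4445, -0.178 ,  0.035 ]), array([ 0.5968, -0.2047,  0.035 ])]
```

```bash
python3 - <<'E'
import cv2
im=cv2.imread("pics/b_w2.png")
cv2.imwrite("pics/b_z3.png",cv2.resize(im[185:300,290:435],(725,575),interpolation=cv2.INTER_CUBIC))
E
```

```text
(no output)
```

View pics/b_z3.png

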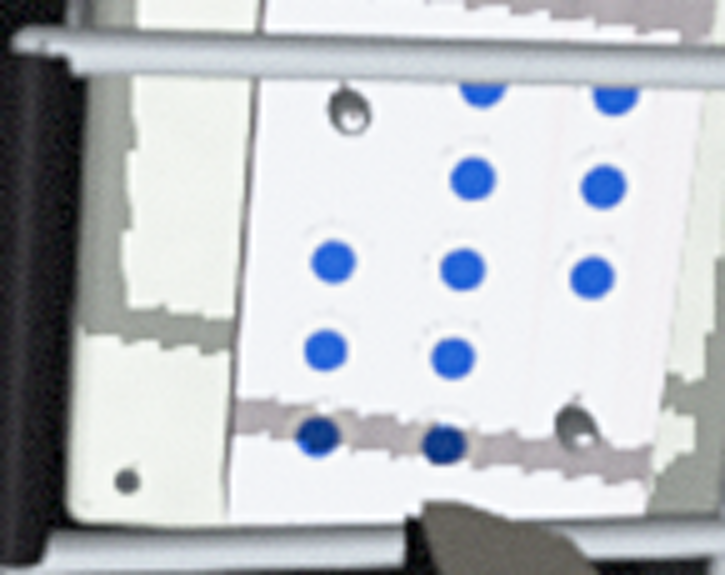

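The shaker's block centre is about (0.503,-0.257) with yaw about -9.9°. The block corners measured in the wrist view agree within 1–2 mm. The bail is at about 0.21 rad, with the handle centre near (0.422,-0.243,0.104). Next I'll descend to the handle.

```bash
python3 - <<'E'
from h import *
np.set_printoptions(precision=4,suppress=True,legacy="1.25")
plan([.4223,-.243,.12],down(-9.9),5,.5)
E
```

```text
[[[-0.002, -0.001, 0.012], [-4.1, -4.3, 28.1], 0.5],[[-0.002, -0.001, 0.012], [-4.1, -4.3, 28.1], 0.5],[[-0.002, -0.001, 0.012], [-4.1, -4.3, 28.1], 0.5],[[-0.002, -0.001, 0.012], [-4.1, -4.3, 28.1], 0.5],[[-0.002, -0.001, 0.012], [-4.1, -4.3, 28.1], 0.5]] per row mm 28.747974548424803 deg 0.6939928777959035
```

Call:
{"op": "send_rows", "data": {"moves": [[[-0.002,-0.001,0.015],[-5,-6,25],0.5],[[-0.002,-0.001,0.015],[-5,-6,28],0.5],[[-0.002,-0.001,0.015],[-5,-5,28],0.5],[[-0.002,-0.001,0.012],[-4,-4,28],0.5],[[-0.002,-0.001,0.0],[-2,-2,25],0.5],[[0,0,0],[0,0,0],0.5]]}}

```text
time: 1.92
ee_pos: [0.4162, -0.2566, 0.123]
orientation: [0.773, 0.634, -0.001, 0.005]
wrist_force: [0.4, -0.5, -0.6]
grip_width: 0.0462
```

```bash
sed -i 's/^import numpy as np, cv2/import numpy as np, cv2\nnp.set_printoptions(precision=4,suppress=True,legacy="1.25")/' h.py; python3 - <<'E'
from h import *
st()
plan([.4223,-.243,.0855],down(-9.9),2,.5)
E
```

```text
t 1.9167 p [ 0.4162 -0.2566  0.123 ] yawy -11.26 z [ 0.004 -0.008 -1.   ] F [ 0.4 -0.5 -0.6] w 0.0462 q [ 0.71  0.51 -0.29  1.99  0.24  0.66  0.06]
[[[0.003, 0.004, -0.012], [7.4, 1.5, 18.7], 0.5],[[0.003, 0.004, -0.012], [7.3, 1.7, 18.7], 0.5]] per row mm 20.166692145776647 deg 0.7290860573465436
```

Call:
{"op": "send_rows", "data": {"moves": [[[0.003,0.004,-0.012],[7,3,15],0.5],[[0.003,0.004,-0.012],[6,2,15],0.5],[[0,0,0],[0,0,3],0.5],[[0,0,0],[0,0,0],0.5]]}}

```text
time: 2.25
ee_pos: [0.4214, -0.2523, 0.0903]
orientation: [0.77, 0.638, -0.002, 0.001]
wrist_force: [-0.4, -0.1, 0.5]
grip_width: 0.0464
```

```bash
python3 - <<'E'
from h import *
st()
im=vision.grab_frame("side")[:,:,::-1]
a=cv2.resize(im[150:260,280:420],(763,600))
cv2.imwrite("pics/d1.png",a)
plan([.4223,-.243,.0855],down(-9.9),1,.5)
E
```

```text
t 2.25 p [ 0.4214 -0.2523  0.0903] yawy -10.66 z [-0.002 -0.003 -1.   ] F [-0.4 -0.1  0.5] w 0.0464 q [ 0.68  0.57 -0.27  2.01  0.27  0.59  0.04]
[[[-0.001, 0.004, -0.013], [9.5, -1.1, 5.1], 0.5]] per row mm 10.840296105556071 deg 0.8043472688317979
```

View pics/d1.png

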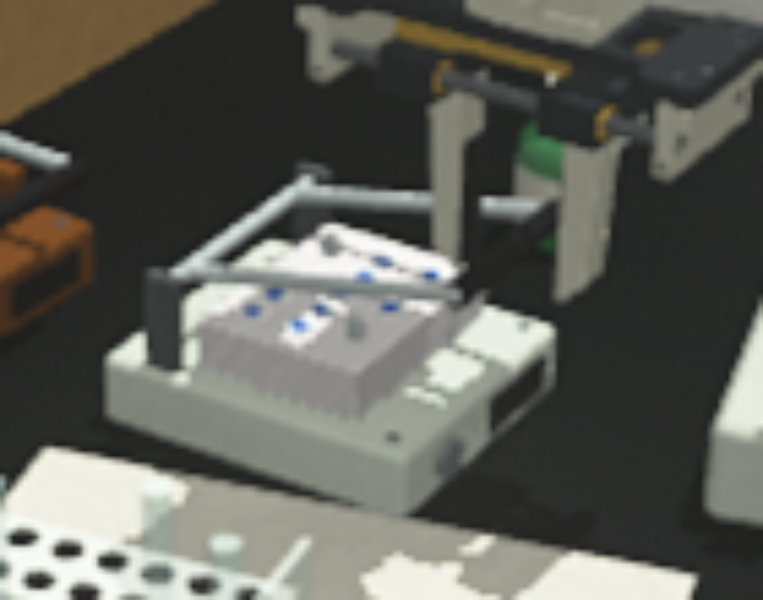

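The fingers straddle the black handle, at crop (445–580, 250) on either side of the bar at (500,245). I'll lower slightly and close.

Call:
{"op": "send_rows", "data": {"moves": [[[0,0.004,-0.013],[8,-1,6],0.5],[[0,0,0],[0,0,0],0.3],[[0,0,0],[0,0,0],0],[[0,0,0],[0,0,0],0],[[0,0,0],[0,0,0],0]]}}

```text
time: 2.72
ee_pos: [0.4238, -0.2463, 0.0882]
orientation: [0.766, 0.643, 0.001, 0.003]
wrist_force: [-0.9, -0.9, -0.1]
grip_width: 0.0244
```

```bash
python3 - <<'E'
from h import *
st()
E
```

```text
t 2.7167 p [ 0.4238 -0.2463  0.0882] yawy -10.03 z [ 0.005 -0.004 -1.   ] F [-0.9 -0.9 -0.1] w 0.0244 q [ 0.67  0.57 -0.27  2.02  0.27  0.58  0.03]
```

Call:
{"op": "send_rows", "data": {"moves": [[[0,0,0],[0,0,0],0],[[0,0,0],[0,0,0],0],[[0,0,0],[0,0,0],0]]}}

```text
time: 2.97
ee_pos: [0.4223, -0.2462, 0.0885]
orientation: [0.766, 0.642, -0.0, 0.002]
wrist_force: [2.1, 0.5, -2.4]
grip_width: 0.0119
```

```bash
python3 - <<'E'
from h import *
st()
o=sensors.get_obs();p=o["ee_pos"];ux=np.array([np.cos(np.deg2rad(-9.9)),np.sin(np.deg2rad(-9.9)),0])
g=p+[0,0,.019]; h=np.array([.503,-.257,.0755])+.055*ux
d=g-h; print("along",d@ux,"z",d[2],"r",np.hypot(d@ux,d[2]),"q",np.arctan2(d[2],-d@ux))
q0=np.arctan2(d[2],-d@ux);
E
```

```text
t 2.9667 p [ 0.4223 -0.2462  0.0885] yawy -10.05 z [ 0.003 -0.004 -1.   ] F [ 2.1  0.5 -2.4] w 0.0119 q [ 0.67  0.57 -0.27  2.02  0.27  0.58  0.03]
along -0.13630698699747953 z 0.031963951156191175 r 0.14000460305949383 q 0.23033781572901213
```

Call:
{"op": "send_rows", "data": {"moves": [[[0,0,0],[0,4.8,-16.1],0],[[0,0,0],[0,6.7,-15.4],0],[[0,0,0],[0,8.5,-14.5],0],[[0,0,0],[0,10.2,-13.4],0],[[0,0,0],[0,11.7,-12.1],0]]}}

```text
time: 3.38
ee_pos: [0.4553, -0.2519, 0.1565]
orientation: [0.767, 0.642, -0.006, -0.007]
wrist_force: [-3.1, 0.5, -2.7]
grip_width: 0.012
```

```bash
cat >> h.py <<'E'
def bail():
    st()
    o=sensors.get_obs();p=o["ee_pos"];ux=np.array([np.cos(np.deg2rad(-9.9)),np.sin(np.deg2rad(-9.9)),0])
    g=p+[0,0,.019]; h=np.array([.503,-.257,.0755])+.055*ux
    d=g-h; q=np.arctan2(d[2],-d@ux); print("along",d@ux,"z",d[2],"r",np.hypot(d@ux,d[2]),"q",q, "lat",d@np.array([-ux[1],ux[0],0]))
E
python3 -c "
from h import *
bail()"
```

```text
t 3.3833 p [ 0.4553 -0.2519  0.1565] yawy -10.14 z [-0.019  0.003 -1.   ] F [-3.1  0.5 -2.7] w 0.012 q [ 0.67  0.52 -0.31  1.85  0.21  0.82  0.07]
along -0.10285661945114889 z 0.0999553650568009 r 0.14342440227714667 q 0.7710939962929074 lat -0.003179592486608558
```

Call:
{"op": "send_rows", "data": {"moves": [[[-0.006,0,0],[0,13.4,-10.3],0],[[-0.006,0,0],[0,14.2,-9],0],[[-0.006,0,0],[0,15,-8],0],[[0,0,0],[0,15.6,-6.2],0],[[0,0,0],[0,16.2,-4.3],0]]}}

```text
time: 3.8
ee_pos: [0.5065, -0.2609, 0.193]
orientation: [0.768, 0.64, -0.019, -0.024]
wrist_force: [-8.4, 1.9, 12.1]
grip_width: 0.0117
```

```bash
python3 -c "
from h import *
bail()"
```

```text
t 3.8 p [ 0.5065 -0.2609  0.193 ] yawy -10.33 z [-0.059  0.013 -0.998] F [-8.4  1.9 12.1] w 0.0117 q [ 0.63  0.56 -0.31  1.64  0.2   1.03  0.06]
along -0.050895741713463824 z 0.13647752865907103 r 0.14565882174949507 q 1.2138469792935365 lat -0.003268590068501799
```

Call:
{"op": "send_rows", "data": {"moves": [[[-0.02,0,0],[0,15.5,-6.5],0],[[-0.02,0,0],[0,16,-4.5],0],[[-0.02,0,0],[0,16.5,-2.5],0]]}}

```text
time: 4.05
ee_pos: [0.5493, -0.2686, 0.2034]
orientation: [0.768, 0.641, -0.004, -0.007]
wrist_force: [-2.9, 1.1, 3.4]
grip_width: 0.0121
```

```bash
python3 -c "
from h import *
bail()"
```

```text
t 4.05 p [ 0.5493 -0.2686  0.2034] yawy -10.33 z [-0.015  0.005 -1.   ] F [-2.9  1.1  3.4] w 0.0121 q [ 0.61  0.59 -0.32  1.54  0.2   1.06  0.06]
along -0.007358288921652817 z 0.1469444584822936 r 0.1471285774229773 q 1.5207628118056626 lat -0.003493089522444884
```

Call:
{"op": "send_rows", "data": {"moves": [[[-0.008,0,0],[0,16.5,0],0],[[-0.008,0,0],[0,16.5,2],0],[[-0.008,0,0],[0,12,3],0],[[0,0,0],[0,3,0],0]]}}

```text
time: 4.38
ee_pos: [0.5941, -0.2769, 0.1982]
orientation: [0.768, 0.641, -0.0, -0.002]
wrist_force: [-2.5, -0.1, -0.5]
grip_width: 0.0124
```

```bash
python3 -c "
from h import *
bail()
cv2.imwrite('pics/e1.png',vision.grab_frame('side')[:,:,::-1])"
```

```text
t 4.3833 p [ 0.5941 -0.2769  0.1982] yawy -10.31 z [-0.002  0.002 -1.   ] F [-2.5 -0.1 -0.5] w 0.0124 q [ 0.57  0.66 -0.31  1.42  0.21  1.09  0.05]
along 0.03820131922978976 z 0.14168500342023754 r 0.14674461143459078 q 1.8341553196952936 lat -0.00388644817469091
```

View pics/e1.png

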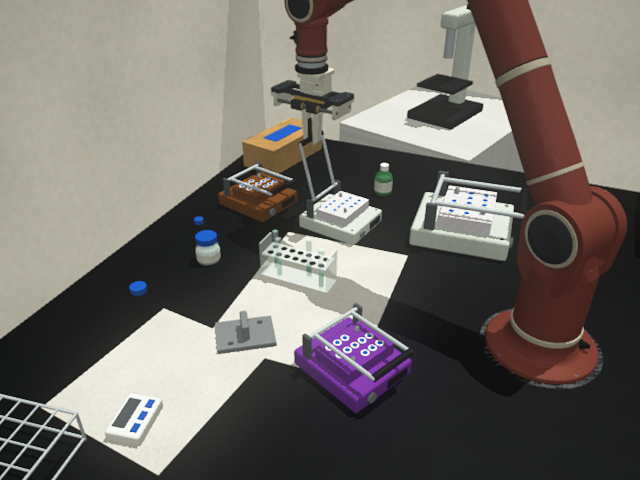

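The bail is fully back, with the handle held upright at (315,140). I'll release, rise and fly to the plate.

Call:
{"op": "send_rows", "data": {"moves": [[[0,0,0],[0,0,0],0.4],[[0,0,0],[0,0,0],0.4],[[0,0,0],[0,0,0],0.4],[[0,0,0],[0,0,0],0.4],[[0,0,0],[0,0,-20],0.4],[[0,0,0],[0,0,-30],0.4],[[0,0,0],[0,0,-25],0.4]]}}

```text
time: 5.02
ee_pos: [0.5903, -0.276, 0.2689]
orientation: [0.768, 0.641, -0.002, -0.007]
wrist_force: [1.0, 0.4, 1.1]
grip_width: 0.037
```

```bash
python3 -c "
from h import *
bail()
cv2.imwrite('pics/e2.png',vision.grab_frame('side')[60:260,200:420,::-1])
plan([.53,.19,.24],down(35.3),13,.4)"
```

```text
t 5.0167 p [ 0.5903 -0.276   0.2689] yawy -10.33 z [-0.012  0.008 -1.   ] F [1.  0.4 1.1] w 0.037 q [ 0.58  0.61 -0.32  1.32  0.18  1.26  0.07]
along 0.034257936306080074 z 0.21237566936470137 r 0.2151209686154662 q 1.7307268710915045 lat -0.0037000035658752007
[[[-0.0, -0.0, -0.061], [34.4, -11.2, 2.8], 0.4],[[-0.0, -0.0, -0.061], [35.1, -9.1, 2.8], 0.4],[[-0.0, -0.0, -0.061], [35.6, -6.9, 2.8], 0.4],[[-0.0, -0.0, -0.061], [35.9, -4.7, 2.8], 0.4],[[-0.0, -0.0, -0.061], [36.1, -2.5, 2.8], 0.4],[[-0.0, -0.0, -0.061], [36.2, -0.3, 2.8], 0.4],[[-0.0, -0.0, -0.061], [36.2, 1.9, 2.7], 0.4],[[-0.0, -0.0, -0.061], [36.0, 4.1, 2.7], 0.4],[[-0.0, -0.0, -0.061], [35.7, 6.3, 2.7], 0.4],[[-0.0, -0.0, -0.061], [35.2, 8.5, 2.7], 0.4],[[-0.0, -0.0, -0.061], [34.6, 10.6, 2.7], 0.4],[[-0.0, -0.0, -0.061], [33.9, 12.7, 2.7], 0.4],[[-0.0, -0.0, -0.061], [33.1, 14.8, 2.7], 0.4]] per row mm 36.33293899724626 deg 3.5122338718486485
```

View pics/e2.png

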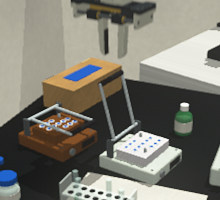

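The bail stays leaning back, with its handle at crop (105,90), clear of the gripper.

Call:
{"op": "send_rows", "data": {"moves": [[[0,0,-0.061],[34.4,-11,2],0.4],[[0,0,-0.061],[35,-9,2],0.4],[[0,0,-0.061],[35.6,-7,2],0.4],[[0,0,-0.061],[36,-4.7,2],0.4],[[0,0,-0.061],[36,-2.5,2],0.4],[[0,0,-0.061],[36,-0.3,2],0.4],[[0,0,-0.061],[36,2,2.7],0.4],[[0,0,-0.061],[36,4,2.7],0.4],[[0,0,-0.061],[35.7,6.3,2.7],0.4],[[0,0,-0.061],[35,8.5,2.7],0.4],[[0,0,-0.061],[30,9.6,2.7],0.4],[[0,0,-0.061],[15,5,2.7],0.4]]}}

```text
time: 6.07
ee_pos: [0.5374, 0.1356, 0.2488]
orientation: [0.481, 0.877, 0.003, 0.011]
wrist_force: [-0.5, 0.4, 0.8]
grip_width: 0.0374
```

Call:
{"op": "send_rows", "data": {"moves": [[[0,0,0],[0,0,0],0.4],[[0,0,0],[0,0,0],0.4],[[0,0,0],[0,0,0],0.4]]}}

```text
time: 6.32
ee_pos: [0.5363, 0.1379, 0.2485]
orientation: [0.477, 0.879, 0.003, 0.011]
wrist_force: [0.2, -0.9, -1.2]
grip_width: 0.0373
```

```bash
python3 - <<'E'
from h import *
st(); c=vision.calibration("wrist")
im=vision.grab_frame("wrist")[:,:,::-1]; cv2.imwrite("pics/f_w.png",im); np.save("f_c.npy",c["camera_from_world"]);st()
t=vision.grab_frame("top")[:,:,::-1]; cv2.imwrite("pics/f_top.png",t)
cv2.imwrite("pics/f_tz.png",cv2.resize(t[190:280,375:465],(600,600),interpolation=cv2.INTER_CUBIC))
E
```

```text
t 6.3167 p [0.5363 0.1379 0.2485] yawy 32.97 z [ 0.022 -0.005 -1.   ] F [ 0.2 -0.9 -1.2] w 0.0373 q [ 0.07  0.47 -0.57  1.67  0.3   1.06 -0.01]
t 6.3667 p [0.5366 0.137  0.2485] yawy 32.88 z [ 0.022 -0.005 -1.   ] F [ 0.7 -0.1 -0.7] w 0.0374 q [ 0.07  0.47 -0.56  1.67  0.3   1.06 -0.01]
```

View pics/f_w.png

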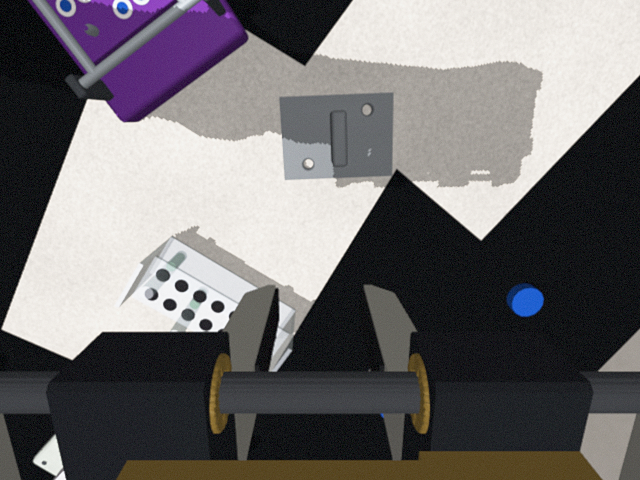

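View pics/f_tz.png

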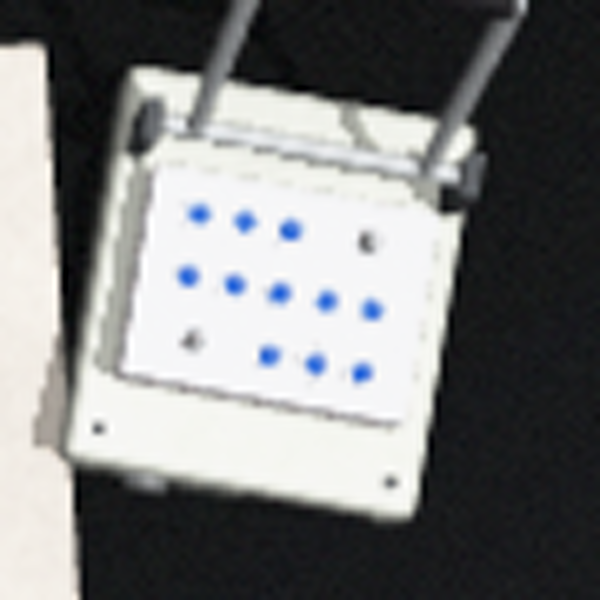

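The wrist view shows the plate at (338,137): holes (367,110) and (308,164), ridge (338,138). The top view shows the clear block with its centre cap at crop (281,293) and the pins symmetric about it.

```bash
python3 - <<'E'
from h import *
c={"intrinsics":vision.calibration("wrist")["intrinsics"],"camera_from_world":np.load("f_c.npy")}
H=[onz("wrist",*p,.010,c) for p in [(367,110),(308,164)]]; print("holes",H,np.linalg.norm(H[0]-H[1]),(H[0]+H[1])/2)
d=H[0]-H[1];print("ang",np.rad2deg(np.arctan2(d[1],d[0])))
C=np.array([onz("wrist",*p,.010,c) for p in [(279,97),(393,93),(394,175),(285,180)]]);print("corn",C,C.mean(0))
for i in range(4):
    e=C[(i+1)%4]-C[i];print(np.linalg.norm(e),np.rad2deg(np.arctan2(e[1],e[0])))
f=lambda x,y:(375+x*.15,190+y*.15)
print("ctr cap",onz("top",*f(281,293),.06))
cs=[onz("top",*f(*p),.06) for p in [(188,276),(372,310)]];e=cs[0]-cs[1];print("row yaw",np.rad2deg(np.arctan2(e[1],e[0]))-90)
P=[onz("top",*f(*p),.067) for p in [(370,242),(192,342)]];e=P[0]-P[1];print(P,np.linalg.norm(e),np.rad2deg(np.arctan2(e[1],e[0]))+50.19,sum(P)/2)
B=[onz("top",*f(*p),.06) for p in [(155,162),(437,207),(398,424),(122,376)]];print("blk",B,sum(B)/4)
E
```

```text
holes [array([0.5301, 0.2384, 0.01  ]), array([0.5098, 0.1634, 0.01  ])] 0.07775395849906146 [0.52   0.2009 0.01  ]
ang 74.81641608045875
corn [[0.4521 0.202  0.01  ]
 [0.5423 0.2648 0.01  ]
 [0.5896 0.2018 0.01  ]
 [0.4987 0.137  0.01  ]] [0.5207 0.2014 0.01  ]
0.10988279366767895 34.898664378204174
0.07889148426657756 -53.07794758532374
0.11166275162808478 -144.5408849207691
0.07994092171318415 125.62318000542203
ctr cap [ 0.5027 -0.2585  0.06  ]
row yaw -10.085795306245245
[array([ 0.522 , -0.2919,  0.067 ]), array([ 0.4824, -0.223 ,  0.067 ])] 0.07945802772919572 -9.911201584717212 [ 0.5022 -0.2574  0.067 ]
blk [array([ 0.5538, -0.21  ,  0.06  ]), array([ 0.537 , -0.3192,  0.06  ]), array([ 0.4521, -0.3031,  0.06  ]), array([ 0.4697, -0.1968,  0.06  ])] [ 0.5032 -0.2573  0.06  ]
```

```bash
python3 - <<'E'
from h import *
plan([.520,.201,.08],down(35),6,.4)
E
```

```text
[[[0.003, 0.003, -0.006], [11.0, 3.0, 28.0], 0.4],[[0.003, 0.003, -0.006], [10.9, 3.2, 28.0], 0.4],[[0.003, 0.003, -0.006], [10.8, 3.3, 28.0], 0.4],[[0.003, 0.003, -0.006], [10.7, 3.4, 28.0], 0.4],[[0.003, 0.003, -0.006], [10.6, 3.6, 28.0], 0.4],[[0.003, 0.003, -0.006], [10.5, 3.7, 28.1], 0.4]] per row mm 30.189697439134893 deg 0.4230770067646117
```

Call:
{"op": "send_rows", "data": {"moves": [[[0.003,0.003,-0.006],[14,4,28],0.4],[[0.003,0.003,-0.006],[14,4,28],0.4],[[0.003,0.003,-0.006],[14,4,28],0.4],[[0.003,0.003,-0.006],[11,3.5,28],0.4],[[0.003,0.003,-0.006],[8,3,28],0.4],[[0.003,0.003,-0.006],[3,1,22],0.4],[[0,0,0],[0,0,0],0.4]]}}

```text
time: 7.0
ee_pos: [0.5326, 0.1848, 0.0826]
orientation: [0.477, 0.879, -0.001, 0.007]
wrist_force: [0.4, 0.1, -1.4]
grip_width: 0.0376
```

```bash
python3 - <<'E'
from h import *
st()
plan([.520,.201,.014],down(35),3,.4)
E
```

```text
t 7.0 p [0.5326 0.1848 0.0826] yawy 32.97 z [ 0.011 -0.007 -1.   ] F [ 0.4  0.1 -1.4] w 0.0376 q [-0.09  0.69 -0.46  1.82  0.45  0.73 -0.23]
[[[0.002, 0.004, -0.012], [7.1, -0.7, 22.8], 0.4],[[0.002, 0.004, -0.012], [7.0, -0.6, 22.8], 0.4],[[0.002, 0.004, -0.012], [6.9, -0.5, 22.8], 0.4]] per row mm 23.864707226774804 deg 0.7262732514490148
```

Call:
{"op": "send_rows", "data": {"moves": [[[0.003,0.006,-0.02],[14,0,5],0.4],[[0.003,0.006,-0.02],[10,0,10],0.4],[[0,0,-0.01],[4,0,14],0.4],[[0,0,0],[0,0,2],0.4]]}}

```text
time: 7.33
ee_pos: [0.5203, 0.2063, 0.0524]
orientation: [0.457, 0.889, 0.001, 0.002]
wrist_force: [-0.9, 0.3, -0.1]
grip_width: 0.0372
```

```bash
python3 - <<'E'
from h import *
st()
plan([.520,.201,.014],down(35),3,.4)
E
```

```text
t 7.3333 p [0.5203 0.2063 0.0524] yawy 35.55 z [ 0.005 -0.    -1.   ] F [-0.9  0.3 -0.1] w 0.0372 q [-0.14  0.73 -0.45  1.85  0.49  0.67 -0.25]
[[[0.001, 0.001, 0.003], [-1.4, -1.1, 12.8], 0.4],[[0.001, 0.001, 0.003], [-1.4, -1.1, 12.8], 0.4],[[0.001, 0.001, 0.003], [-1.4, -1.1, 12.8], 0.4]] per row mm 12.931224871568483 deg 0.2039045626440363
```

Call:
{"op": "send_rows", "data": {"moves": [[[0.001,0.002,0.003],[-2,-1.5,13],0.4],[[0.001,0.001,0.003],[-1.5,-1.5,13],0.4],[[0,0,0.002],[0,0,10],0.4],[[0,0,0],[0,0,0],0.4],[[0,0,0],[0,0,0],0.4]]}}

```text
time: 7.75
ee_pos: [0.5236, 0.2039, 0.0199]
orientation: [0.461, 0.887, 0.005, 0.003]
wrist_force: [0.5, 0.9, 0.0]
grip_width: 0.0371
```

```bash
python3 - <<'E'
from h import *
st()
plan([.520,.201,.014],down(35),1,.4)
E
```

```text
t 7.75 p [0.5236 0.2039 0.0199] yawy 35.09 z [ 0.01   0.005 -1.   ] F [0.5 0.9 0. ] w 0.0371 q [-0.15  0.78 -0.41  1.87  0.52  0.59 -0.28]
[[[0.012, 0.002, 0.002], [-0.2, -4.7, 5.9], 0.4]] per row mm 7.529309899143113 deg 0.6808658099202545
```

Call:
{"op": "send_rows", "data": {"moves": [[[0.014,0.003,0],[0,-5,5],0.4],[[0,0,0],[0,0,0],0.4],[[0,0,0],[0,0,0],0.4]]}}

```text
time: 8.0
ee_pos: [0.5207, 0.2016, 0.0166]
orientation: [0.461, 0.887, 0.0, -0.0]
wrist_force: [-0.1, 0.8, 0.2]
grip_width: 0.0375
```

```bash
python3 - <<'E'
from h import *
st()
plan([.520,.201,.014],down(35),1,.4)
E
```

```text
t 8.0 p [0.5207 0.2016 0.0166] yawy 35.09 z [-0.     0.001 -1.   ] F [-0.1  0.8  0.2] w 0.0375 q [-0.15  0.78 -0.41  1.87  0.52  0.6  -0.28]
[[[0.0, -0.001, 0.002], [-0.1, -0.9, 2.6], 0.4]] per row mm 2.774423889527646 deg 0.10411575630439314
```

Aligned, so I'll lower 2 mm and close.

Call:
{"op": "send_rows", "data": {"moves": [[[0,0,0],[0,-1,2.5],0.4],[[0,0,0],[0,0,0],0.15],[[0,0,0],[0,0,0],0],[[0,0,0],[0,0,0],0],[[0,0,0],[0,0,0],0],[[0,0,0],[0,0,0],0],[[0,0,0],[0,0,0],0]]}}

```text
time: 8.58
ee_pos: [0.5205, 0.2013, 0.0151]
orientation: [0.461, 0.887, 0.001, 0.0]
wrist_force: [-0.2, -0.1, -0.5]
grip_width: 0.0137
```

```bash
python3 - <<'E'
from h import *
st()
im=vision.grab_frame("side")[:,:,::-1]
cv2.imwrite("pics/g1.png",cv2.resize(im[230:380,170:330],(640,600)))
E
```

```text
t 8.5833 p [0.5205 0.2013 0.0151] yawy 35.09 z [ 0.002  0.002 -1.   ] F [-0.2 -0.1 -0.5] w 0.0137 q [-0.15  0.78 -0.41  1.87  0.52  0.59 -0.28]
```

View pics/g1.png

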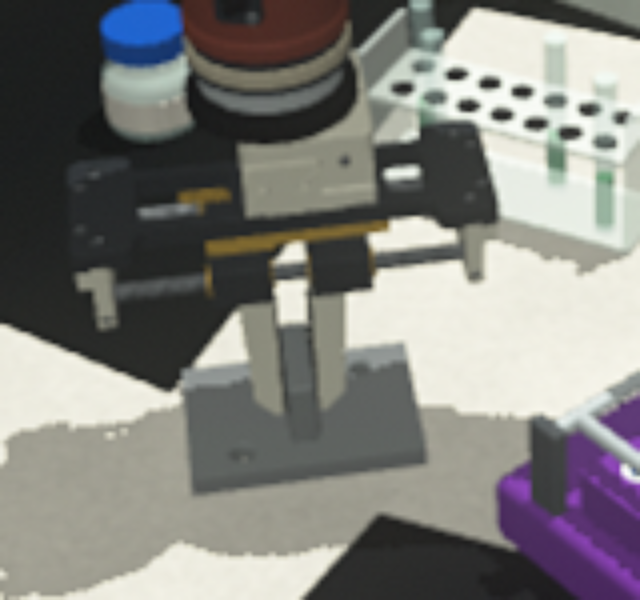

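The plate's ridge is gripped squarely (13.7 mm opening). I'll lift.

Call:
{"op": "send_rows", "data": {"moves": [[[0,0,0],[0,0,-10],0],[[0,0,0],[0,0,-25],0],[[0,0,0],[0,0,-35],0],[[0,0,0],[0,0,-35],0],[[0,0,0],[0,0,-35],0],[[0,0,0],[0,0,-35],0],[[0,0,0],[0,0,-20],0],[[0,0,0],[0,0,0],0]]}}

```text
time: 9.3
ee_pos: [0.5164, 0.1998, 0.2186]
orientation: [0.46, 0.888, -0.003, -0.004]
wrist_force: [0.5, -0.2, -1.7]
grip_width: 0.014
```

```bash
python3 - <<'E'
from h import *
st()
plan([.5028,-.2,.2],down(80.05),12,0)
E
```

```text
t 9.3 p [0.5164 0.1998 0.2186] yawy 35.23 z [-0.01  -0.003 -1.   ] F [ 0.5 -0.2 -1.7] w 0.014 q [-0.03  0.52 -0.58  1.69  0.32  1.04 -0.11]
[[[-0.001, -0.001, -0.065], [-26.6, -20.1, 1.6], 0],[[-0.001, -0.001, -0.065], [-25.2, -21.8, 1.6], 0],[[-0.001, -0.001, -0.065], [-23.7, -23.4, 1.6], 0],[[-0.001, -0.001, -0.065], [-22.1, -24.9, 1.6], 0],[[-0.001, -0.001, -0.065], [-20.5, -26.3, 1.6], 0],[[-0.001, -0.001, -0.065], [-18.7, -27.6, 1.6], 0],[[-0.001, -0.001, -0.065], [-16.9, -28.7, 1.6], 0],[[-0.001, -0.001, -0.065], [-15.0, -29.8, 1.6], 0],[[-0.001, -0.001, -0.065], [-13.0, -30.7, 1.6], 0],[[-0.001, -0.001, -0.065], [-11.0, -31.5, 1.6], 0],[[-0.001, -0.001, -0.065], [-8.9, -32.1, 1.6], 0],[[-0.001, -0.001, -0.065], [-6.8, -32.6, 1.6], 0]] per row mm 33.372332818360114 deg 3.735479793670224
```

Call:
{"op": "send_rows", "data": {"moves": [[[0,0,-0.07],[-26,-20,0],0],[[0,0,-0.075],[-25,-22,0],0],[[0,0,-0.075],[-23.5,-23.5,0],0],[[0,0,-0.075],[-22,-25,0],0],[[0,0,-0.075],[-20,-26.5,0],0],[[0,0,-0.075],[-18,-28,1],0],[[0,0,-0.075],[-16,-29,1],0],[[0,0,-0.075],[-14,-30,1],0],[[0,0,-0.075],[-12,-31,1],0],[[0,0,-0.06],[-9,-25,1],0],[[0,0,0],[-3,-12,0],0]]}}

```text
time: 10.22
ee_pos: [0.5097, -0.1458, 0.2014]
orientation: [0.085, 0.996, 0.001, -0.014]
wrist_force: [0.9, 0.3, -1.6]
grip_width: 0.0138
```

```bash
python3 - <<'E'
from h import *
st()
plan([.5028,-.2573,.16],down(80.05),6,0)
E
```

```text
t 10.2167 p [ 0.5097 -0.1458  0.2014] yawy 80.26 z [-0.029  0.003 -1.   ] F [ 0.9  0.3 -1.6] w 0.0138 q [ 0.74  0.57 -0.78  1.75  0.45  1.04  1.19]
[[[-0.0, -0.005, 0.001], [-2.2, -18.5, 6.9], 0],[[-0.0, -0.005, 0.001], [-2.2, -18.5, 6.9], 0],[[-0.0, -0.005, 0.001], [-2.2, -18.5, 6.9], 0],[[-0.0, -0.005, 0.001], [-2.1, -18.5, 6.9], 0],[[-0.0, -0.005, 0.001], [-2.1, -18.5, 6.9], 0],[[-0.0, -0.005, 0.001], [-2.1, -18.5, 6.9], 0]] per row mm 19.86093320135612 deg 0.2782234515618512
```

Call:
{"op": "send_rows", "data": {"moves": [[[0,-0.008,0],[-3,-20,4],0],[[0,-0.008,0],[-3,-22,4],0],[[0,-0.008,0],[-3,-22,6],0],[[0,-0.006,0],[-2,-20,8],0],[[0,-0.005,0],[-2,-14,8],0],[[0,0,0],[-1,-6,6],0],[[0,0,0],[0,0,0],0],[[0,0,0],[0,0,0],0]]}}

```text
time: 10.88
ee_pos: [0.4957, -0.259, 0.1517]
orientation: [0.088, 0.996, 0.002, -0.006]
wrist_force: [0.1, -0.6, -0.8]
grip_width: 0.0137
```

```bash
python3 - <<'E'
from h import *
st()
im=vision.grab_frame("side")[:,:,::-1]
cv2.imwrite("pics/h1.png",cv2.resize(im[60:260,240:440],(600,600)))
st()
plan([.5028,-.2573,.12],down(80.05),2,0)
E
```

```text
t 10.8833 p [ 0.4957 -0.259   0.1517] yawy 79.87 z [-0.012  0.005 -1.   ] F [ 0.1 -0.6 -0.8] w 0.0137 q [ 0.9   0.66 -0.74  1.75  0.53  0.96  1.34]
t 10.9333 p [ 0.4956 -0.2588  0.1517] yawy 79.91 z [-0.012  0.005 -1.   ] F [ 0.1 -0.6 -1.4] w 0.0141 q [ 0.9   0.66 -0.74  1.75  0.53  0.96  1.34]
[[[0.001, -0.006, -0.001], [-3.6, 1.3, 15.8], 0],[[0.001, -0.006, -0.001], [-3.5, 1.3, 15.8], 0]] per row mm 16.281092110355974 deg 0.3858432902249438
```

View pics/h1.png

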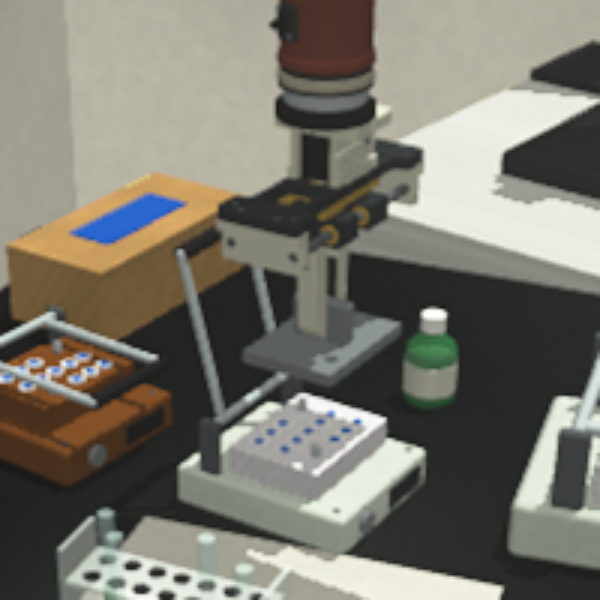

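Call:
{"op": "send_rows", "data": {"moves": [[[0.001,-0.008,0],[-5,1.5,14],0],[[0.001,-0.006,0],[-3,1.3,14],0],[[0,0,0],[-1,0,12],0],[[0,0,0],[0,0,5],0],[[0,0,0],[0,0,0],0],[[0,0,0],[0,0,0],0]]}}

```text
time: 11.43
ee_pos: [0.5095, -0.249, 0.1082]
orientation: [0.082, 0.997, 0.002, 0.004]
wrist_force: [-0.2, -0.6, -2.2]
grip_width: 0.0139
```

```bash
python3 - <<'E'
from h import *
st()
plan([.5028,-.2573,.10],down(80.05),1,0)
c=vision.calibration("wrist")
cv2.imwrite("pics/h2.png",vision.grab_frame("wrist")[:,:,::-1]);np.save("h_c.npy",c["camera_from_world"])
im=vision.grab_frame("side")[:,:,::-1];cv2.imwrite("pics/h3f.png",im)
cv2.imwrite("pics/h3.png",cv2.resize(im[150:250,290:400],(660,600),interpolation=cv2.INTER_CUBIC))
E
```

```text
t 11.4333 p [ 0.5095 -0.249   0.1082] yawy 80.61 z [ 0.008  0.003 -1.   ] F [-0.2 -0.6 -2.2] w 0.0139 q [ 0.85  0.71 -0.7   1.79  0.59  0.86  1.28]
[[[0.004, 0.007, 0.01], [5.4, -9.3, 8.1], 0]] per row mm 13.454592810733953 deg 0.7392869344886668
```

View pics/h2.png

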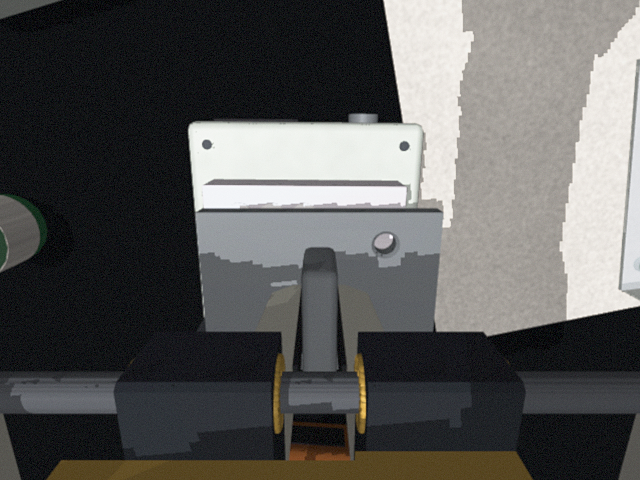

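View pics/h3.png

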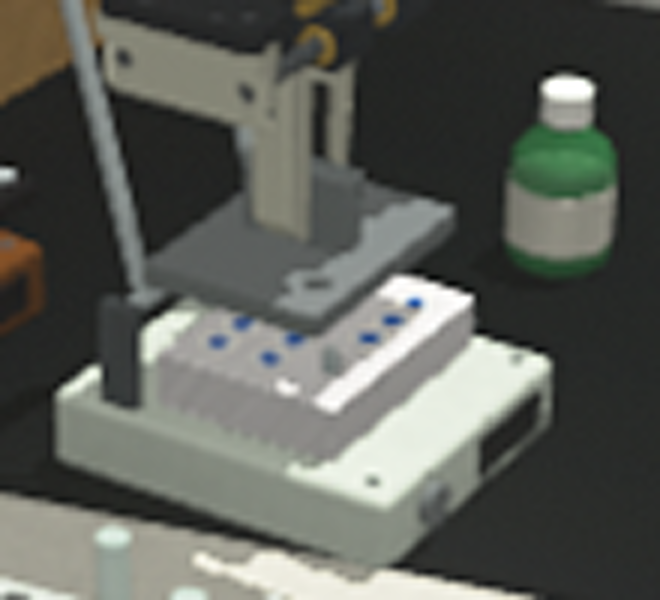

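The wrist view shows the one visible hole at (385,243), with the pin shaft showing through it. I'll use it to check the plate's position in the hand.

```bash
python3 - <<'E'
from h import *
c={"intrinsics":vision.calibration("wrist")["intrinsics"],"camera_from_world":np.load("h_c.npy")}
o=sensors.get_obs();R=Rn.from_quat(o["orientation"]);p=o["ee_pos"];print(p)
def tool(P): return R.inv().apply(P-p)*1e3
# expected: plate +-: tool x = -plate x dir. hole at plate coords: 
for z in (.5,):
  print("hole",tool(onz("wrist",385,242.5,p[2]-.005,c)),"corners",tool(onz("wrist",197,211,p[2]-.005,c)),tool(onz("wrist",442,211,p[2]-.005,c)))
a=np.deg2rad(-9.95);ux=np.array([np.cos(a),np.sin(a),0]);uy=np.array([-ux[1],ux[0],0])
S=np.array([.5028,-.2573,0])
print("pin in tool",tool(S-.025*ux+.03*uy+[0,0,.07]))
print("blk corner wrist", [onz("wrist",*q,.06,c) for q in [(205,181),(406,186)]], S-.042*ux-.056*uy,S-.042*ux+.056*uy)
plan([.5028,-.2573,.10],down(80.05),1,0)
E
```

```text
[ 0.5097 -0.2494  0.1086]
hole [27.7534 29.1864  4.8731] corners [ 42.3767 -54.8077   4.4511] [42.3633 53.7679  4.8392]
pin in tool [30.5717 21.1521 38.412 ]
blk corner wrist [array([ 0.4509, -0.3031,  0.06  ]), array([ 0.4714, -0.1955,  0.06  ])] [ 0.4518 -0.3052  0.    ] [ 0.4711 -0.1949  0.    ]
[[[0.004, 0.008, 0.009], [5.6, -9.0, 8.5], 0]] per row mm 13.57628953110666 deg 0.7438798308160466
```

Call:
{"op": "send_rows", "data": {"moves": [[[0.004,0.008,0.008],[4.5,-9,6],0],[[0,0,0],[0,0,3],0],[[0,0,0],[0,0,0],0],[[0,0,0],[0,0,0],0]]}}

```text
time: 11.87
ee_pos: [0.5038, -0.2598, 0.1003]
orientation: [0.087, 0.996, -0.001, 0.001]
wrist_force: [-0.1, -0.4, -1.8]
grip_width: 0.0142
```

```bash
python3 - <<'E'
from h import *
st()
plan([.5040,-.2575,.092],down(80.05),1,0)
E
```

```text
t 11.8667 p [ 0.5038 -0.2598  0.1003] yawy 79.98 z [ 0.002 -0.003 -1.   ] F [-0.1 -0.4 -1.8] w 0.0142 q [ 0.86  0.72 -0.69  1.79  0.6   0.85  1.28]
[[[-0.003, 0.002, -0.001], [0.2, 2.3, 8.3], 0]] per row mm 8.587094633716177 deg 0.21266700187693496
```

Call:
{"op": "send_rows", "data": {"moves": [[[-0.003,0.002,0],[0,2.5,7],0],[[0,0,0],[0,0,0],0],[[0,0,0],[0,0,0],0]]}}

```text
time: 12.12
ee_pos: [0.5043, -0.2576, 0.0928]
orientation: [0.088, 0.996, 0.0, 0.0]
wrist_force: [0.7, 0.5, -1.0]
grip_width: 0.0137
```

```bash
python3 - <<'E'
from h import *
st()
c=vision.calibration("wrist")
im=vision.grab_frame("wrist")[:,:,::-1];np.save("h_c.npy",c["camera_from_world"]);cv2.imwrite("pics/i1f.png",im)
cv2.imwrite("pics/i1.png",cv2.resize(im[165:285,310:460],(750,600),interpolation=cv2.INTER_CUBIC))
st()
E
```

```text
t 12.1167 p [ 0.5043 -0.2576  0.0928] yawy 79.91 z [ 0.001  0.    -1.   ] F [ 0.7  0.5 -1. ] w 0.0137 q [ 0.85  0.73 -0.68  1.8   0.6   0.83  1.27]
t 12.1667 p [ 0.504  -0.2574  0.0926] yawy 79.92 z [ 0.     0.001 -1.   ] F [ 0.2 -0.5 -2.7] w 0.0136 q [ 0.85  0.73 -0.68  1.8   0.6   0.83  1.27]
```

View pics/i1.png

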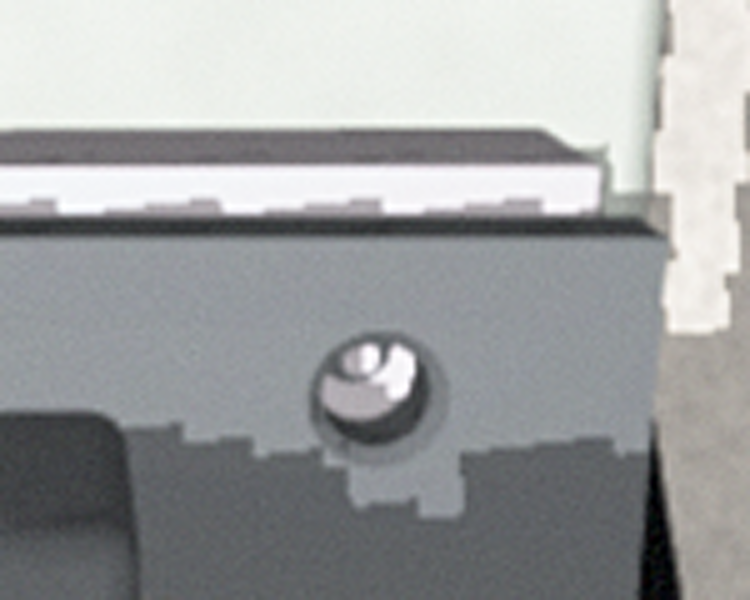

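```bash
python3 - <<'E'
from h import *
c={"intrinsics":vision.calibration("wrist")["intrinsics"],"camera_from_world":np.load("h_c.npy")}
o=sensors.get_obs();R=Rn.from_quat(o["orientation"]);p=o["ee_pos"]
f=lambda x,y:(310+x/5,165+y/5)
t=lambda P:(R.inv().apply(P-p)*1e3).round(2)
for q in [(372,388),(378,395)]: print("hole top",t(onz("wrist",*f(*q),p[2]-.005,c)))
print("pin tip",t(onz("wrist",*f(362,358),.072,c)))
print("plate edge",t(onz("wrist",*f(660,236),p[2]-.005,c)),"block corner",t(onz("wrist",*f(603,165),.06,c)))
a=np.deg2rad(-9.95);ux=np.array([np.cos(a),np.sin(a),0]);uy=np.array([-ux[1],ux[0],0])
S=np.array([.5028,-.2573,0])
print("exp pin",t(S-.025*ux+.03*uy+[0,0,.072]))
E
```

```text
hole top [26.96 28.61  5.02]
hole top [26.29 29.19  5.02]
pin tip [25.37 30.16 20.64]
plate edge [41.11 53.62  5.04] block corner [42.49 55.88 32.66]
exp pin [26.31 29.82 20.64]
```

The pin tip at crop (362,358) lies inside the hole, with measured misalignment about 1–1.5 mm, which is within the taper's capture. I'll shift slightly and lower in stages, watching the force.

Call:
{"op": "send_rows", "data": {"moves": [[[0,0,0],[-1,0.6,3],0],[[0,0,0],[0,0,3.5],0],[[0,0,0],[0,0,3.5],0],[[0,0,0],[0,0,2],0],[[0,0,0],[0,0,0],0]]}}

```text
time: 12.58
ee_pos: [0.5056, -0.2565, 0.0794]
orientation: [0.088, 0.996, 0.0, 0.0]
wrist_force: [-0.3, 0.1, -1.7]
grip_width: 0.0139
```

```bash
python3 - <<'E'
from h import *
st()
E
```

```text
t 12.5833 p [ 0.5056 -0.2565  0.0794] yawy 79.96 z [ 0.     0.001 -1.   ] F [-0.3  0.1 -1.7] w 0.0139 q [ 0.84  0.75 -0.67  1.8   0.62  0.81  1.25]
```

There is no contact force with the underside at about 64 mm, below the pin tips, so the holes are over the pins. I'll keep lowering.

Call:
{"op": "send_rows", "data": {"moves": [[[0,0,0],[0,0,2.5],0],[[0,0,0],[0,0,2.5],0],[[0,0,0],[0,0,2],0],[[0,0,0],[0,0,1],0]]}}

```text
time: 12.92
ee_pos: [0.506, -0.2565, 0.0751]
orientation: [0.088, 0.996, -0.001, 0.0]
wrist_force: [-0.8, 0.1, 0.2]
grip_width: 0.0141
```

```bash
python3 - <<'E'
from h import *
st()
im=vision.grab_frame("wrist")[:,:,::-1]
a=cv2.resize(im[165:285,310:460],(500,400),interpolation=cv2.INTER_CUBIC)
im=vision.grab_frame("side")[:,:,::-1]
b=cv2.resize(im[170:250,290:390],(500,400),interpolation=cv2.INTER_CUBIC)
cv2.imwrite("pics/j1.png",cv2.resize(np.hstack([a,b]),(800,320)))
st()
E
```

```text
t 12.9167 p [ 0.506  -0.2565  0.0751] yawy 79.95 z [ 0.    -0.002 -1.   ] F [-0.8  0.1  0.2] w 0.0141 q [ 0.83  0.75 -0.66  1.81  0.63  0.8   1.24]
t 13.0167 p [ 0.506  -0.2565  0.075 ] yawy 79.94 z [ 0.    -0.002 -1.   ] F [-2.7  0.9  7.4] w 0.014 q [ 0.83  0.75 -0.66  1.81  0.63  0.8   1.24]
```

View pics/j1.png

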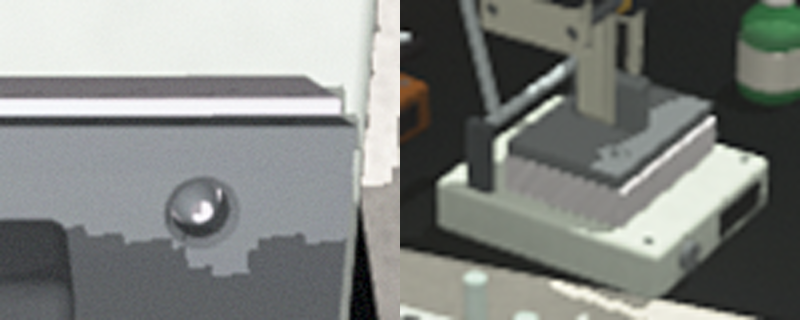

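The pin shows in the hole at crop (203,210). The plate lies flat on the block, and the contact force appears just at the expected height (TCP 75 mm). I'll settle, release and rise.

Call:
{"op": "send_rows", "data": {"moves": [[[0,0,0],[0,0,0.5],0],[[0,0,0],[0,0,0],0.3],[[0,0,0],[0,0,0],0.3],[[0,0,0],[0,0,0],0.3],[[0,0,0],[0,0,0],0.3]]}}

```text
time: 13.43
ee_pos: [0.5073, -0.2568, 0.0749]
orientation: [0.088, 0.996, -0.001, 0.002]
wrist_force: [-0.7, 0.6, 0.2]
grip_width: 0.0276
```

Call:
{"op": "send_rows", "data": {"moves": [[[0,0,0],[0,0,-10],0.3],[[0,0,0],[0,0,-25],0.3],[[0,0,0],[0,0,-35],0.3],[[0,0,0],[0,0,-35],0.3],[[0,0,0],[0,0,-35],0.3],[[0,0,0],[0,0,-35],0.3],[[0,0,0],[0,0,-15],0.3],[[0,0,0],[0,0,0],0.3],[[0,0,0],[0,0,0],0.3]]}}

```text
time: 14.18
ee_pos: [0.5067, -0.2548, 0.2763]
orientation: [0.086, 0.996, 0.0, 0.001]
wrist_force: [-0.4, -0.7, -0.3]
grip_width: 0.0282
```

```bash
python3 - <<'E'
from h import *
st()
c=vision.calibration("wrist");im=vision.grab_frame("wrist")[:,:,::-1];np.save("k_c.npy",c["camera_from_world"]);cv2.imwrite("pics/k1.png",im)
im=vision.grab_frame("side")[:,:,::-1];cv2.imwrite("pics/k2.png",cv2.resize(im[80:260,270:420],(500,600),interpolation=cv2.INTER_CUBIC))
E
```

```text
t 14.1833 p [ 0.5067 -0.2548  0.2763] yawy 80.11 z [ 0.003  0.001 -1.   ] F [-0.4 -0.7 -0.3] w 0.0282 q [ 0.93  0.54 -0.82  1.57  0.41  1.21  1.44]
```

View pics/k1.png

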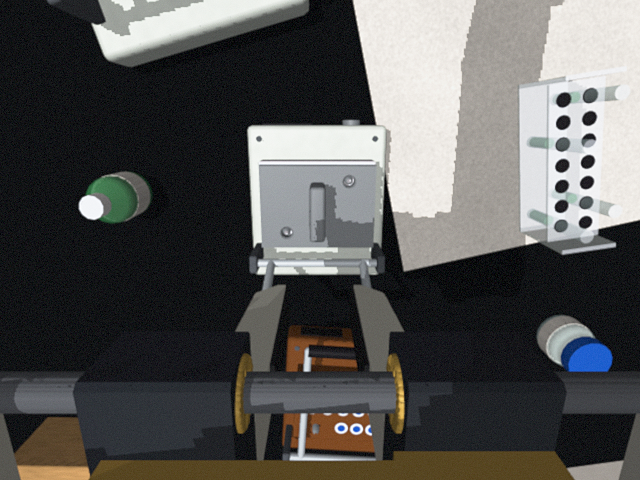

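View pics/k2.png

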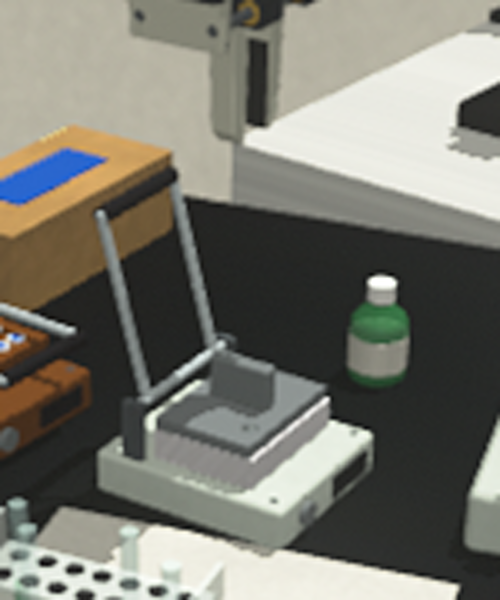

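Both pins show in the plate's holes at wrist (287,232) and (349,181). The plate lies flat and the bail is still back. Next I'll turn to the handle grasp orientation and return to the pose where I let go.

```bash
python3 - <<'E'
from h import *
st()
plan([.5935,-.2765,.275],down(-10.2),14,0.4)
# handle via side/top after
c=vision.calibration("top");im=vision.grab_frame("top")[:,:,::-1];cv2.imwrite("pics/k3.png",im)
E
```

```text
t 14.2833 p [ 0.506  -0.2547  0.2749] yawy 80.13 z [ 0.     0.002 -1.   ] F [ 1.  -0.9 -0.3] w 0.0282 q [ 0.93  0.54 -0.82  1.57  0.41  1.21  1.44]
[[[0.0, -0.0, 0.113], [-6.4, -0.5, -0.0], 0.4],[[0.0, -0.0, 0.113], [-6.4, 0.3, -0.0], 0.4],[[0.0, -0.0, 0.113], [-6.4, 1.0, -0.0], 0.4],[[0.0, -0.0, 0.113], [-6.2, 1.7, -0.0], 0.4],[[0.0, -0.0, 0.113], [-6.0, 2.4, -0.0], 0.4],[[0.0, -0.0, 0.113], [-5.7, 3.0, -0.0], 0.4],[[0.0, -0.0, 0.113], [-5.3, 3.7, -0.0], 0.4],[[0.0, -0.0, 0.113], [-4.9, 4.2, -0.0], 0.4],[[0.0, -0.0, 0.113], [-4.4, 4.7, -0.0], 0.4],[[0.0, -0.0, 0.113], [-3.8, 5.2, -0.0], 0.4],[[0.0, -0.0, 0.113], [-3.2, 5.6, -0.0], 0.4],[[0.0, -0.0, 0.113], [-2.5, 5.9, -0.0], 0.4],[[0.0, -0.0, 0.113], [-1.9, 6.2, -0.0], 0.4],[[0.0, -0.0, 0.113], [-1.1, 6.3, -0.0], 0.4]] per row mm 6.438218064734302 deg 6.452189846683394
```

Call:
{"op": "send_rows", "data": {"moves": [[[0,0,0.12],[-6,0,0],0.4],[[0,0,0.12],[-6,0,0],0.4],[[0,0,0.12],[-6,1,0],0.4],[[0,0,0.12],[-6,2,0],0.4],[[0,0,0.12],[-6,2.5,0],0.4],[[0,0,0.12],[-6,3,0],0.4],[[0,0,0.12],[-5,4,0],0.4],[[0,0,0.12],[-5,4,0],0.4],[[0,0,0.12],[-4,5,0],0.4],[[0,0,0.12],[-4,5,0],0.4],[[0,0,0.12],[-3,6,0],0.4],[[0,0,0.12],[-3,6,0],0.4]]}}

```text
time: 15.33
ee_pos: [0.5678, -0.2762, 0.2446]
orientation: [0.741, 0.671, -0.012, -0.025]
wrist_force: [0.6, 0.2, -0.5]
grip_width: 0.0371
```

```bash
python3 - <<'E'
from h import *
st()
plan([.5935,-.2765,.25],down(-10.2),4,0.4)
E
```

```text
t 15.3333 p [ 0.5678 -0.2762  0.2446] yawy -5.62 z [-0.051  0.022 -0.998] F [ 0.6  0.2 -0.5] w 0.0371 q [ 0.63  0.62 -0.39  1.38  0.23  1.24  0.13]
[[[-0.013, -0.004, 0.02], [0.6, 6.3, -1.7], 0.4],[[-0.013, -0.004, 0.02], [0.7, 6.3, -1.6], 0.4],[[-0.013, -0.004, 0.02], [0.8, 6.3, -1.5], 0.4],[[-0.013, -0.004, 0.02], [1.0, 6.3, -1.4], 0.4]] per row mm 6.572306089663955 deg 1.3873930048083378
```

Call:
{"op": "send_rows", "data": {"moves": [[[-0.018,-0.006,0.03],[0,7,-3],0.4],[[-0.018,-0.006,0.03],[0,7,-2],0.4],[[-0.014,-0.004,0.02],[0,6,0],0.4],[[-0.008,-0.002,0.01],[0,5,0],0.4],[[0,0,0],[0,0,0],0.4],[[0,0,0],[0,0,0],0.4]]}}

```text
time: 15.83
ee_pos: [0.59, -0.279, 0.2357]
orientation: [0.773, 0.635, -0.006, -0.005]
wrist_force: [0.1, 0.3, 0.3]
grip_width: 0.0371
```

```bash
python3 - <<'E'
from h import *
st()
plan([.5938,-.2768,.20],down(-10.2),3,0.4)
im=vision.grab_frame("side")[:,:,::-1];cv2.imwrite("pics/l1.png",cv2.resize(im[60:200,250:400],(640,600),interpolation=cv2.INTER_CUBIC))
E
```

```text
t 15.8333 p [ 0.59   -0.279   0.2357] yawy -11.22 z [-0.015  0.001 -1.   ] F [0.1 0.3 0.3] w 0.0371 q [ 0.6   0.63 -0.36  1.37  0.23  1.19  0.03]
[[[-0.005, 0.001, -0.006], [1.0, 1.3, 11.9], 0.4],[[-0.005, 0.001, -0.006], [1.0, 1.2, 11.9], 0.4],[[-0.005, 0.001, -0.006], [0.9, 1.2, 11.9], 0.4]] per row mm 11.992130469926884 deg 0.44887419695644953
```

View pics/l1.png

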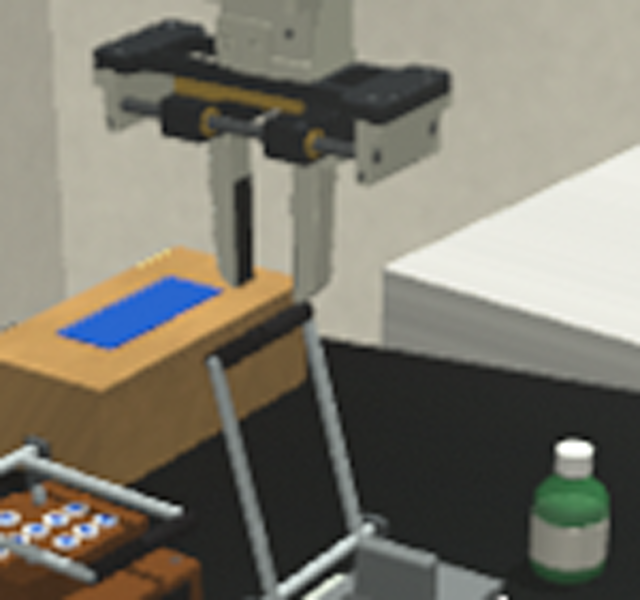

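The handle bar at crop (262,335) lies under the gap between the fingers. I'll descend and close.

Call:
{"op": "send_rows", "data": {"moves": [[[-0.006,0,-0.008],[1,2.5,12],0.4],[[-0.005,0,-0.006],[1,1.5,14],0.4],[[0,0,0],[0,0.5,12],0.4],[[0,0,0],[0,0,5],0.4],[[0,0,0],[0,0,0],0.2],[[0,0,0],[0,0,0],0],[[0,0,0],[0,0,0],0],[[0,0,0],[0,0,0],0],[[0,0,0],[0,0,0],0],[[0,0,0],[0,0,0],0]]}}

```text
time: 16.72
ee_pos: [0.5938, -0.2794, 0.193]
orientation: [0.768, 0.64, -0.002, 0.0]
wrist_force: [0.8, 1.2, -2.5]
grip_width: 0.0121
```

```bash
python3 - <<'E'
from h import *
bail()
E
```

```text
t 16.7167 p [ 0.5938 -0.2794  0.193 ] yawy -10.41 z [-0.003 -0.002 -1.   ] F [ 0.8  1.2 -2.5] w 0.0121 q [ 0.6   0.67 -0.35  1.43  0.25  1.09  0.02]
along 0.03833504372145159 z 0.13652425905992377 r 0.1418042625910335 q 1.8445401418127672 lat -0.006479873510373603
```

Call:
{"op": "send_rows", "data": {"moves": [[[0.005,0,0],[0,-16.4,-3.5],0],[[0.008,0,0],[0,-16.7,-1.5],0],[[0.008,0,0],[0,-16.8,0.5],0],[[0.01,0,0],[0,-16.6,2.5],0],[[0.01,0,0],[0,-16.2,4.5],0]]}}

```text
time: 17.13
ee_pos: [0.526, -0.2676, 0.1973]
orientation: [0.768, 0.641, -0.004, 0.0]
wrist_force: [3.5, -0.7, 1.9]
grip_width: 0.0121
```

```bash
python3 - <<'E'
from h import *
bail()
E
```

```text
t 17.1333 p [ 0.526  -0.2676  0.1973] yawy -10.32 z [-0.005 -0.006 -1.   ] F [ 3.5 -0.7  1.9] w 0.0121 q [ 0.66  0.57 -0.36  1.62  0.24  1.    0.03]
along -0.030499164018810313 z 0.14079014882587948 r 0.14405577049274904 q 1.3574641045119544 lat -0.006435301961946003
```

Call:
{"op": "send_rows", "data": {"moves": [[[0.004,0,0],[0,-16,5.5],0],[[0.006,0,0],[0,-15.3,7],0],[[0.008,0,0],[0,-14.5,8.7],0],[[0.01,0,0],[0,-13.4,10],0],[[0.01,0,0],[0,-12.2,11.5],0]]}}

```text
time: 17.55
ee_pos: [0.4675, -0.2573, 0.1664]
orientation: [0.767, 0.641, -0.006, 0.003]
wrist_force: [-2.8, 1.4, 7.1]
grip_width: 0.0121
```

```bash
python3 - <<'E'
from h import *
bail()
E
```

```text
t 17.55 p [ 0.4675 -0.2573  0.1664] yawy -10.22 z [-0.004 -0.012 -1.   ] F [-2.8  1.4  7.1] w 0.0121 q [ 0.69  0.52 -0.36  1.82  0.25  0.85  0.03]
along -0.08992773442978276 z 0.10994650110324163 r 0.14203953859583834 q 0.8852220750699119 lat -0.006385174358485522
```

Call:
{"op": "send_rows", "data": {"moves": [[[0,0,0],[0,-12.4,11.3],0],[[0,0,0],[0,-10.9,12.7],0],[[0,0,0],[0,-9.3,13.9],0],[[0,0,0],[0,-7.6,15],0],[[0,0,0],[0,-5,12],0]]}}

```text
time: 17.97
ee_pos: [0.4284, -0.2505, 0.108]
orientation: [0.767, 0.642, -0.001, 0.013]
wrist_force: [0.1, 0.5, 3.0]
grip_width: 0.0119
```

```bash
python3 - <<'E'
from h import *
bail()
E
```

```text
t 17.9667 p [ 0.4284 -0.2505  0.108 ] yawy -10.12 z [ 0.016 -0.021 -1.   ] F [0.1 0.5 3. ] w 0.0119 q [ 0.7   0.54 -0.32  2.    0.31  0.62 -0.01]
along -0.12959930846164278 z 0.05145289227030657 r 0.139439524083797 q 0.3779306076345615 lat -0.006401994942060619
```

Call:
{"op": "send_rows", "data": {"moves": [[[0,0,0],[0,-4.5,13.2],0],[[0,0,0],[0,-3.2,13.6],0],[[0,0,0],[0,-1.8,12],0],[[0,0,0],[0,-0.7,7],0],[[0,0,0],[0,0,4],0]]}}

```text
time: 18.38
ee_pos: [0.4191, -0.2489, 0.0593]
orientation: [0.766, 0.642, -0.0, 0.015]
wrist_force: [-2.4, 0.8, 2.4]
grip_width: 0.0119
```

```bash
python3 - <<'E'
from h import *
bail()
E
```

```text
t 18.3833 p [ 0.4191 -0.2489  0.0593] yawy -10.05 z [ 0.019 -0.023 -1.   ] F [-2.4  0.8  2.4] w 0.0119 q [ 0.67  0.61 -0.27  2.07  0.36  0.48 -0.05]
along -0.13900287408834516 z 0.0027807822399450732 r 0.13903068637781493 q 0.020002545867653012 lat -0.006407290231286796
```

Nearly shut (about 0.02 rad). I'll press until the force shows the stop.

Call:
{"op": "send_rows", "data": {"moves": [[[0,0,0],[0,0,3],0],[[0,0,0],[0,0,3],0],[[0,0,0],[0,0,2],0]]}}

```text
time: 18.63
ee_pos: [0.4191, -0.249, 0.0538]
orientation: [0.766, 0.642, -0.001, 0.015]
wrist_force: [-7.5, 3.5, 30.2]
grip_width: 0.0122
```

```bash
python3 - <<'E'
from h import *
bail()
E
```

```text
t 18.6333 p [ 0.4191 -0.249   0.0538] yawy -10.05 z [ 0.017 -0.024 -1.   ] F [-7.5  3.5 30.2] w 0.0122 q [ 0.66  0.62 -0.26  2.07  0.37  0.47 -0.06]
along -0.13903655146820773 z -0.0027038825433228914 r 0.13906284056130763 q -0.019444827462048366 lat -0.0065105631024224625
```

The stop is reached, with 30 N of reaction. I'll relax, release and rise.

Call:
{"op": "send_rows", "data": {"moves": [[[0,0,0],[0,0,-1],0],[[0,0,0],[0,0,0],0.3],[[0,0,0],[0,0,0],0.3],[[0,0,0],[0,0,0],0.3],[[0,0,0],[0,0,0],0.3]]}}

```text
time: 19.05
ee_pos: [0.422, -0.2504, 0.0569]
orientation: [0.766, 0.642, -0.0, 0.018]
wrist_force: [0.1, 0.2, -0.1]
grip_width: 0.0272
```

```bash
python3 - <<'E'
from h import *
bail()
E
```

```text
t 19.05 p [ 0.422  -0.2504  0.0569] yawy -10.05 z [ 0.023 -0.028 -0.999] F [ 0.1  0.2 -0.1] w 0.0272 q [ 0.66  0.62 -0.26  2.07  0.37  0.47 -0.06]
along -0.1358967908459674 z 0.0003928507303501555 r 0.13589735867164213 q 0.002890794062121687 lat -0.00738288075510109
```

Call:
{"op": "send_rows", "data": {"moves": [[[0,0,0],[0,-2,-5],0.35],[[0,0,0],[0,-1,-15],0.35],[[0,0,0],[0,0,-30],0.35],[[0,0,0],[0,0,-40],0.35],[[0,0,0],[0,0,-40],0.35],[[0,0,0],[0,0,-40],0.35],[[0,0,0],[0,0,-20],0.35],[[0,0,0],[0,0,0],0.35],[[0,0,0],[0,0,0],0.35]]}}

```text
time: 19.8
ee_pos: [0.4141, -0.2443, 0.2555]
orientation: [0.766, 0.642, -0.0, 0.017]
wrist_force: [0.1, 0.1, -0.6]
grip_width: 0.0324
```

```bash
python3 - <<'E'
from h import *
st()
im=vision.grab_frame("wrist")[:,:,::-1];
a=cv2.resize(im[60:300,220:520],(400,320))
s=vision.grab_frame("side")[:,:,::-1];cv2.imwrite("pics/m2.png",s)
b=cv2.resize(s[170:250,290:390],(400,320),interpolation=cv2.INTER_CUBIC)
cv2.imwrite("pics/m1.png",np.hstack([a,b]))
t=vision.grab_frame("top")[:,:,::-1];cv2.imwrite("pics/m3.png",t)
E
```

```text
t 19.8 p [ 0.4141 -0.2443  0.2555] yawy -10.04 z [ 0.021 -0.026 -0.999] F [ 0.1  0.1 -0.6] w 0.0324 q [ 0.79  0.32 -0.42  1.86  0.18  0.97  0.12]
```

View pics/m1.png

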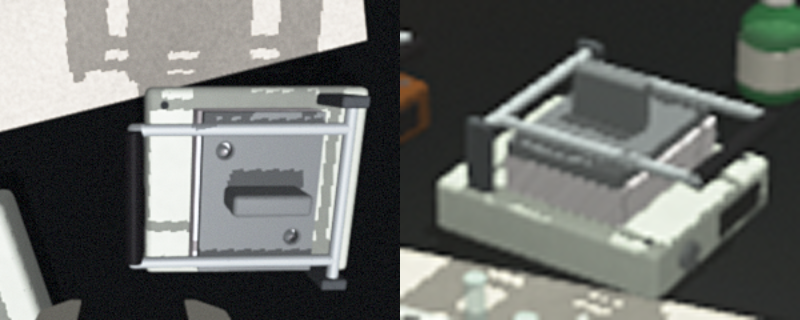

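View pics/m3.png

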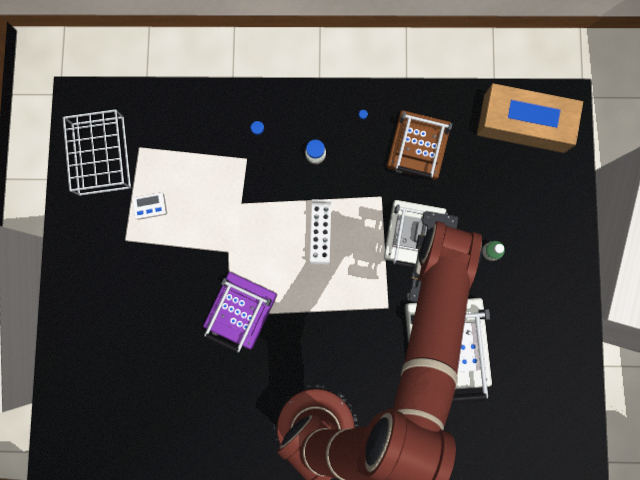

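View pics/m2.png

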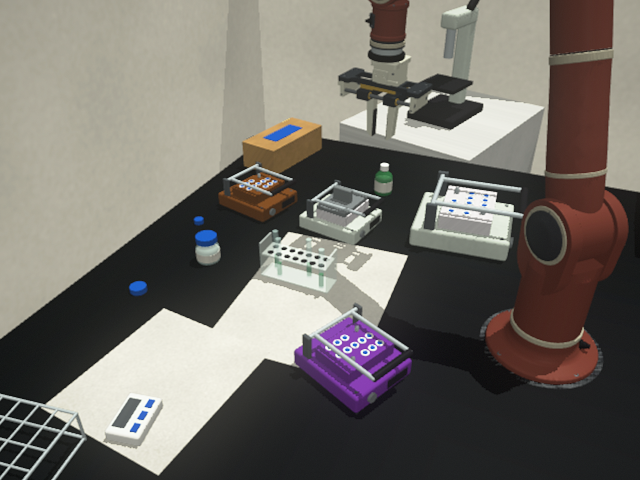

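The wrist crop shows both pins through the plate, the bail level over it and its handle at the front (136,195). The rack, jar, bottle and timer pixels match the first pictures. One numeric check of the bail height before handing in.

```bash
python3 - <<'E'
from h import *
w=lambda x,y:("wrist",220+x*.75,60+y*.75)
s=lambda x,y:("side",290+(x-400)*.25,170+y*.25)
print(two(w(132,130),s(699,181)),two(w(134,266),s(760,113)))
P=[onz("wrist",*w(*q)[1:],.071) for q in [(224,149),(291,236)]];print("pins",P,sum(P)/2)
R=[onz("wrist",*w(*q)[1:],.104) for q in [(233,213),(308,213)]];print("ridge",R,sum(R)/2)
a,b=cv2.imread("pics/a_top.png"),cv2.imread("pics/m3.png")
for n,(y0,y1,x0,x1) in dict(rack=(195,270,300,338),jar=(135,170,300,330),timer=(190,222,130,170),bottle=(238,264,480,508)).items():
    f=lambda i:np.float32(cv2.cvtColor(i[y0:y1,x0:x1],cv2.COLOR_BGR2GRAY))
    print(n,cv2.phaseCorrelate(f(a),f(b)))
E
```

```text
(array([ 0.4245, -0.1979,  0.0777]), 0.4699094917912783) (array([ 0.4134, -0.286 ,  0.0814]), 7.156287318842632)
pins [array([ 0.4823, -0.2213,  0.071 ]), array([ 0.521 , -0.2894,  0.071 ])] [ 0.5016 -0.2553  0.071 ]
ridge [array([ 0.4774, -0.2559,  0.104 ]), array([ 0.5235, -0.2643,  0.104 ])] [ 0.5005 -0.2601  0.104 ]
rack ((-0.11969988453144964, 0.4494961920781648), 0.7786439377466837)
jar ((0.028970448730497367, 0.027715800054586737), 0.990213339196311)
timer ((-0.0012054196331625633, 0.011390030285923558), 0.9955704368185252)
bottle ((-0.1254087043050145, 0.36469749235149784), 0.9352090941535102)
```

```bash
python3 -c "
from workcell import arm
print(arm.finish_job())"
```

```text
the job is handed in; nothing more can be done
None
```

The tube shaker is set up: I swung the bail fully back, seated the plate on both pins, swung the bail shut over it and let go of everything. I handed the job in at about 20 s. No verdict was given.

- **Bail:** it reached about 1.83 rad when opened. When shut, pressing down met 30 N of reaction at the stop. The better sight-line on the handle put it at 77.7 mm against a nominal 75.5 mm, about 0.02 rad. The sight-lines to the other handle end missed each other by 7 mm, so I did not rely on that one.
- **Plate:** it met the block at the expected height, and both pins show through its holes. My last camera estimates of the pin midpoint and the ridge centre disagreed by about 5 mm along y. They rest on a few hand-picked pixels and a camera calibration that is only good to about 2 mm. I relied on the pins being in the holes and on the seating height instead.
- **Other items:** the jar and timer did not move at all in the top view. The rack and bottle shifted by under half a pixel, about 1 mm, with shadows and the arm nearby. All four stand upright.
- **Arm:** the gripper is open and clear, about 18 cm above the shut handle.

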